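# Rack the empty thread canisters and zero the metre counter

### The arm

A 6-joint arm with a two-finger parallel gripper is mounted at the origin on the work surface. World frame = base frame: x ahead of the robot, y to its left, z up, the work surface at z = 0. Lengths are in m, angles in rad, forces in N, time in s.
With the tool pointing down it reaches from about 0.3 to 0.875 m from the base axis. Payload 6.4 kg.
Tool frame: the origin (TCP) lies between the finger pads; the fingertips stand 19 mm ahead of it and the grasp point (between the pads) is the TCP; z points along the fingers, y is the direction in which the jaws open and shut (so a half turn about z gives the same grasp; the last joint's range is limited). The gripper opens to 85 mm and grips with 20 to 120 N. Pads are 22 mm wide; open, the fingers measure 114 mm over their backs; the gripper's body (76 mm by 85 mm) begins 54 mm behind the grasp point. The pads swing forward as they close: fully open they stand 13 mm farther back than shut.
Start: joints at [1.038, 0.181, 1.607, -0, 1.354, -0.206], TCP at [0.185, 0.545, 0.25] pointing down, gripper open.
Joint ranges: [-2.99, 2.99], [-0.89, 2.07], [0.3, 2.58], [-1.14, 4.28], [0, 2.63], [-3.12, 3.12]. Speed limits (rad/s): [2.57, 2.57, 3.01, 3.14, 3.14, 3.14].

### API

Orientations are given as a unit quaternion [w, x, y, z].
In Python, from bench import * gives the robot as it stands.
- The arm moves only by the tool apply_moves, never from a script. Its argument "moves" is a list that holds one entry, the list of rows, each a list of 7 numbers: the shift along the tool's x, y, z in cm, then the turn, a rotation vector about the tool's x, y, z in rad, then the opening, from 0 (shut) to 1 (fully open). A call has 1 to 8 rows; each row is the pose to reach, as a shift and turn from the pose commanded when the call began, along the tool's axes at that moment; what a row does not reach only later rows make up. A row lasts 1/10 s, in which the tool goes at most 50 mm and 8.59 degrees, less where a joint would pass 70% of its speed; a pose out of reach is approached as far as the arm can. A call with a gripper value outside its range is refused whole. The fingers move at their own pace and stop on an object; the grip force is fixed at half the most. Time passes only in rows, so rows that repeat a pose let the fingers close. It gives the time, the measured TCP pose, the force and the opening at its end, in the units of the state.
- get_obs(): the state, without advancing time (a new reading comes with each control period).
- camera(name): name is "scene" or "top" or "wrist"; returns the picture (420x560x3 uint8, red, green, blue); there is no depth.
- get_calibration(name): a dict with "vertical_fov" (degrees; the focal length in pixels is half the picture's height over the tangent of half this angle, whatever the lens; pixels are square), "cx", "cy" (the principal point, pixels), "k1" (the pictures are not rectified: a ray, as slopes to the right and down, at radius r is drawn at 1 + k1 r^2 times it, then the intrinsics apply), "R" (3x3) and "t" (3): a world point X has camera coordinates R X + t. Camera axes: x right, y down, z forward; pixel columns grow to the right and rows downward; lengths in m; the calibration is good to about 2 mm. A picture is of the moment at which its call begins: read the wrist's pose just before it. get_calibration takes no time and is no camera call; for the wrist camera it gives the pose at the moment of the call.
- hand_in(): hands the job in, once; it reports no verdict.
The state is a dict: "time_s": time; "q": joint angles; "dq": joint speeds; "joint_efforts": joint torques, N m; "eef_pos": TCP position; "eef_rot": TCP orientation; "wrist_force": force on the tool from outside, world axes, zero at the start; "torque": the same for the moment, N m; "opening": opening from 0.0 (shut) to 1.0 (fully open).
Only numpy, scipy, OpenCV 4.12 (cv2) and the standard library are available. Lean on these libraries where they do the work, as an engineer would, in place of code of your own. Each camera call takes 0.05 s, during which the arm holds its last target. There are 200 camera calls.

### The job

The stitching run is finished. Flip the red cam lever to free the rack's fence and draw the fence fully back, stack all the empty thread canisters mouth-down in a single straight column on the rack's round black pad, then slide the fence fully home again beside the column and flip the lever back to lock it. Also turn the thread counter's reset knob anticlockwise all the way to its zero stop (at any time), and leave the other things on the bench standing where they are.

Things in the scene. Friction and masses are not known exactly. Their poses are not given: they have to be found in the camera images.
- can1_mid (a point): empty thread canister (orange): open round cup 62 mm outside diameter, 50 mm high, 3 mm wall, 0.12 kg, standing mouth-down with its closed flat bottom on top. Two to four canisters are present at a start. The point is at its centre, half-way up (25 mm over its rim); point z points from the mouth to the closed bottom, so up when mouth-down.
- can2_mid (a point): empty thread canister (blue): open round cup 62 mm outside diameter, 50 mm high, 3 mm wall, 0.12 kg, standing mouth-down with its closed flat bottom on top. Two to four canisters are present at a start. The point is at its centre, half-way up (25 mm over its rim); point z points from the mouth to the closed bottom, so up when mouth-down.
- can3_mid (a point): empty thread canister (yellow): open round cup 62 mm outside diameter, 50 mm high, 3 mm wall, 0.12 kg, standing mouth-down with its closed flat bottom on top. Two to four canisters are present at a start. The point is at its centre, half-way up (25 mm over its rim); point z points from the mouth to the closed bottom, so up when mouth-down.
- can4_mid (a point): empty thread canister (bare aluminium): open round cup 62 mm outside diameter, 50 mm high, 3 mm wall, 0.12 kg, standing mouth-down with its closed flat bottom on top. Two to four canisters are present at a start. The point is at its centre, half-way up (25 mm over its rim); point z points from the mouth to the closed bottom, so up when mouth-down.
- pad (a point): round black pad (62 mm) on the green rack's base plate, for the column. The point is at its centre on the plate's top face, 18 mm over the bench; its y axis points level from the fence to the fixed back wall, x away from the robot at yaw 0. The back wall's face is 35 mm from the point (+y), 100 mm wide, its top 30 mm over the plate. Plate: 120 mm (x) by 320 mm (y), ending 50 mm past the point on +y.
- fence (a joint): sliding aluminium fence: 0 = home, 0.080 m = fully back (along the pad's -y). Its face (90 mm wide, top 55 mm over the bench) is 35 mm from the pad's centre (-y) when home: the 70 mm gap takes a 62 mm canister, which it pushes along if off-centre. Friction about 2 N, stays where left. While the lever is locked a steel tooth behind the fence bars it.
- fence_post (a point): black upright handle post on the fence, about 24 mm diameter, standing free from 35 to 86 mm over the bench, 135 mm from the pad's centre (towards -y) when the fence is home. The point is at its axis, 68 mm over the bench.
- cam_lever (a joint): red cam lever beside the fence, turning about an upright axis: 0 = locked, 1.2 rad = fully free; it grows clockwise seen from above (its arm points along the pad's +x when locked). Friction 0.05 N m; stays where it is left. The fence can slide when it is past about 0.5 rad; if locked with the fence back it bars the way home.
- lever_post (a point): red upright grip post at the lever's free end, 18 mm diameter, standing free from 40 to 88 mm over the bench, 80 mm from the pivot. The point is on its axis, 68 mm over the bench.
- lever_pivot (a point): pivot axis of the cam lever (the point is at the grip post's height, 68 mm over the bench).
- reset_knob (a joint): reset knob on top of the grey thread counter: 0 = zero stop (hard), up to 4.6 rad; grows clockwise seen from above, so it is reset by turning anticlockwise. Friction 0.05 N m, stays where it is left. It is at zero when its red pointer stands at the red mark of the dial; the white marks run clockwise from it.
- knob_grip (a point): centre of the reset knob's bar grip, on the knob's upright axis, 92 mm over the bench. The bar is 56 mm long along point x, 16 mm thick along point y, and stands 40 mm high (65 to 105 mm over the bench), above a disc of 28 mm radius; the counter's housing below is 110 x 120 mm, top 56 mm over the bench. The red pointer is towards point -x. The point turns with the knob.
- polish_jar: amber polish jar with black lid, diameter 64, 65 high (mm); a bystander, to be left where it is. Origin: under its centre.
- thread_spool: white reel of thread, diameter 60, 64 high (mm); a bystander, to be left where it is. Origin: under its centre.
- hammer: shoemaker's hammer, 260 long (mm); a bystander, to be left where it is. Origin: under its centre.
- brush: brush, 180 long (mm); a bystander, to be left where it is. Origin: under its centre.
- heel_block: black rubber heel block 75 x 65 x 30 (mm); a bystander, to be left where it is. Origin: under its centre.
- dye_bottle: white bottle with red cap, diameter 60, 150 high (mm); a bystander, to be left where it is. Origin: under its centre.
- screwdriver: screwdriver, 200 long (mm); a bystander, to be left where it is. Origin: under its centre.
Not all that is in view belongs to the job. There is more than one size of the part that bears can3_mid; the job needs the smaller. What is shaped like the part that bears can4_mid but green is not meant.

How it is judged:
On the way, in this order (a step that is already met when the one before it is completed fails the run):
1. the cam lever is flipped free (past 0.9 rad) (value of joint cam_lever above 0.9 rad), for 0.2 s.
2. the fence is drawn back (over 70 mm) (value of joint fence above 0.07 m), for 0.2 s.
3. all the canisters stand mouth-down in one column on the pad, let go, with the fence still back (horizontal distance between each of can1_mid, can2_mid, can3_mid, can4_mid and pad below 0.016 m and angle between each of can1_mid, can2_mid, can3_mid, can4_mid's own z axis and vertical below 0.12 rad and height (world z) of each of can1_mid, can2_mid, can3_mid, can4_mid above 0.037 m and contact force between the fingers and can1 below 0.1 N and contact force between the fingers and can2 below 0.1 N and contact force between the fingers and can3 below 0.1 N and contact force between the fingers and can4 below 0.1 N and value of joint fence above 0.06 m), for 0.3 s.
4. the fence is slid home (under 5 mm) (value of joint fence below 0.005 m), for 0.2 s.
5. the cam lever is flipped back to locked (under 0.2 rad) (value of joint cam_lever below 0.2 rad), for 0.2 s.
At the end, for the whole second after the job is handed in: All present canisters stand still, mouth-down (within 0.12 rad of upright) in one column on the pad, each centre within 16 mm of the pad's centre seen from above; the fence is home within 5 mm, the lever locked within 0.2 rad, the reset knob within 0.08 rad of its zero stop (horizontal distance between each of can1_mid, can2_mid, can3_mid, can4_mid and pad below 0.016 m and angle between each of can1_mid, can2_mid, can3_mid, can4_mid's own z axis and vertical below 0.12 rad and height (world z) of each of can1_mid, can2_mid, can3_mid, can4_mid above 0.037 m and contact force between the fingers and can1 below 0.1 N and contact force between the fingers and can2 below 0.1 N and contact force between the fingers and can3 below 0.1 N and contact force between the fingers and can4 below 0.1 N and linear speed of each of can1, can2, can3, can4 below 0.02 m/s and value of joint fence below 0.005 m and value of joint cam_lever below 0.2 rad and value of joint reset_knob below 0.08 rad); the robot touches nothing.
It fails at once if a tool or bottle at the edge of the work is moved by more than 40 mm (distance of any of hammer, brush, heel_block, dye_bottle, screwdriver from where it was at the start of the episode above 0.04 m).
It fails at once if the polish jar or the reel is tipped over or pushed more than 120 mm away (distance of any of polish_jar, thread_spool from where it was at the start of the episode above 0.12 m or angle between any of polish_jar, thread_spool's own z axis and vertical above 0.6 rad).
Of can1, can2, can3, can4 only 2 to 4 are there at a start; the rules pass over those that are not, and their reading is None.
At some moment in a run one of polish_jar, thread_spool may be knocked a few centimetres aside while the robot is not near it.
Once in a run the grip may slacken for a moment while it holds something.
It also fails if it takes over 210 s, if anything falls off the work surface, if the arm or the gripper's body presses on something with over 40 N, if the wrist force passes 120 N, or if a joint passes its speed limit or range.

## Working session

There is one attempt and no reset: what is moved stays moved. The work goes in short steps, Python scripts to look and compute and a tool call to move; the robot and the scene stay as the last step left them, time stands still between calls to the robot, and variables do not carry over. Pictures are saved under pics/ and viewed, about 12 in all and at most 16, crops included, and the job is handed in when it is done.

Besides the shell and the picture viewer there is one more tool, called after "Emit:" by a JSON object that holds its "name" and its "arguments", one argument or row to a line. apply_moves: Moves the arm, as the interface text tells. Its arguments: {"type":"object","properties":{"moves":{"type":"array","items":{"type":"array","items":{"type":"array","items":{"type":"number"}}}}},"required":["moves"]}

```bash
ls; mkdir -p pics; python3 - <<'E'
from bench import *
import cv2
print(get_obs())
for n in("top","scene"):
    c=get_calibration(n); print(n,c)
    cv2.imwrite(f"pics/{n}0.png",cv2.resize(camera(n)[:,:,::-1],(800,600),interpolation=cv2.INTER_CUBIC))
E
```

```text
pics
{'time_s': 0.0, 'q': array([ 1.03770014e+00,  1.81575419e-01,  1.60801021e+00,  1.04294080e-06,
        1.35379605e+00, -2.06323501e-01]), 'dq': array([ 0.00038375,  0.00134229,  0.00046384,  0.00027152,  0.00108346,
       -0.00015315]), 'joint_efforts': array([ 3.23470085e-04, -4.44887960e+01, -3.51328576e+01, -2.45501142e-04,
        9.24163236e-03, -1.50454889e-05]), 'eef_pos': array([0.18429313, 0.54411498, 0.24936373]), 'eef_rot': array([-3.23701106e-04,  1.62660421e-01,  9.86681705e-01, -8.33885325e-04]), 'wrist_force': array([-0.11537582, -0.24386993, -0.23384473]), 'torque': array([ 0.0035013 , -0.0294656 ,  0.01651519]), 'opening': 0.9999401802255922}
top {'vertical_fov': 56.63496071150227, 'cx': 278.58075755338626, 'cy': 209.47849163178557, 'k1': -0.10828763973478518, 'R': array([[ 0.02557698, -0.99956226,  0.01486943],
       [-0.98916886, -0.02745601, -0.14419128],
       [ 0.14453641, -0.0110204 , -0.98943811]]), 't': array([0.03157303, 0.57330537, 1.18810701])}
scene {'vertical_fov': 56.95018618337017, 'cx': 277.124866976669, 'cy': 208.61283022822678, 'k1': -0.007668750270739062, 'R': array([[ 8.42918855e-01,  5.38040586e-01,  3.64246649e-04],
       [ 4.38050267e-01, -6.85876070e-01, -5.81107546e-01],
       [-3.12409616e-01,  4.89986065e-01, -8.13826694e-01]]), 't': array([-0.51251364, -0.18462461,  1.24338586])}
```

View pics/top0.png

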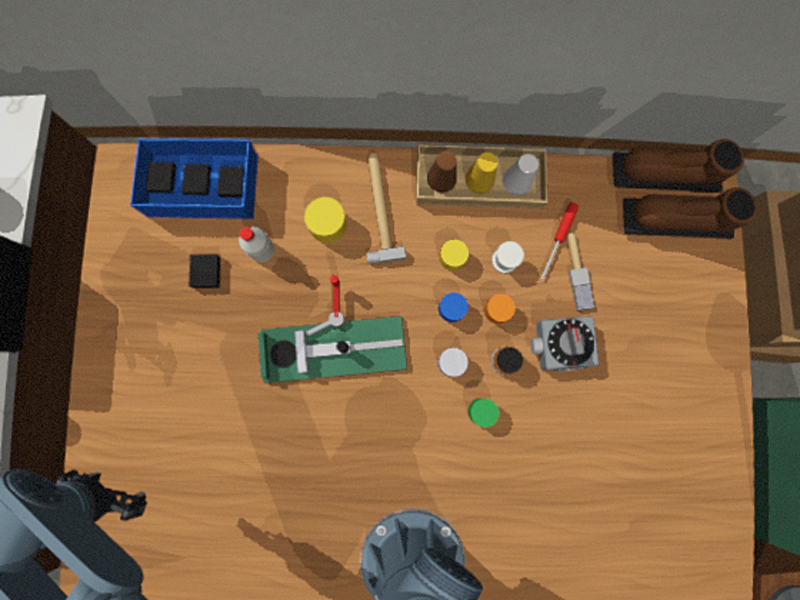

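View pics/scene0.png

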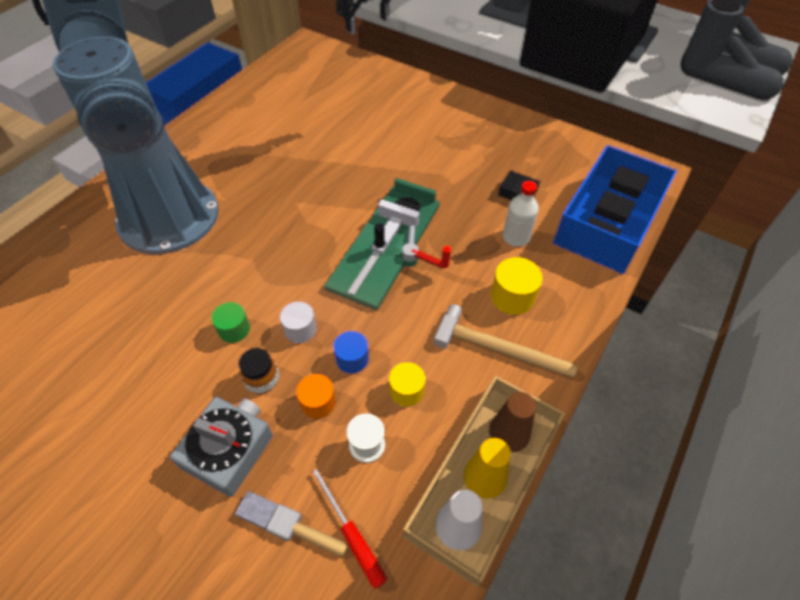

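Candidates (top picture, 800x600): orange (501,308), blue (453,307), small yellow (455,253) vs big yellow (325,218, not meant), aluminium (454,362) vs green (484,413, not meant). The white reel is at (508,257), the jar at (510,360), the rack at about (335,350) and the counter at (570,342). I'll measure next and check in a close crop.

```bash
cat > h.py <<'E'
from bench import *
import numpy as np, cv2
from scipy.optimize import least_squares
from scipy.spatial.transform import Rotation as Ro
def proj(c,X):
    X=np.atleast_2d(X)@np.array(c["R"]).T+c["t"]; s=X[:,:2]/X[:,2:]
    f=210/np.tan(np.radians(c["vertical_fov"]/2))
    return s*(1+c["k1"]*(s**2).sum(1,keepdims=True))*f+[c["cx"],c["cy"]]
def ray(c,uv,z):
    "world point at height z seen at pixel uv"
    g=lambda p: proj(c,[p[0],p[1],z])[0]-uv
    return least_squares(g,[0.5,0.0]).x
def mask(img,lo,hi):
    return cv2.inRange(cv2.cvtColor(img,cv2.COLOR_RGB2HSV),lo,hi)
def blob(m,near,rad=20):
    n,l,s,ce=cv2.connectedComponentsWithStats(m)
    k=[i for i in range(1,n) if np.hypot(*(ce[i]-near))<rad and s[i,4]>15]
    k=max(k,key=lambda i:s[i,4]); return ce[k],s[k,4]
def cyl(c,cen,r=.031,h=.05,z0=0.):
    "centre xy of an upright cylinder whose silhouette centroid is at cen; also its expected area"
    a=np.linspace(0,2*np.pi,40,endpoint=False)
    def hull(p):
        P=np.array([[p[0]+r*np.cos(t),p[1]+r*np.sin(t),z] for z in(z0,z0+h) for t in a])
        return cv2.convexHull(proj(c,P).astype(np.float32))
    def g(p):
        m=cv2.moments(hull(p)); return np.array([m["m10"]/m["m00"],m["m01"]/m["m00"]])-cen
    x=least_squares(g,ray(c,cen,z0+h/2),diff_step=1e-3).x
    return x,cv2.contourArea(hull(x))
def tool(dx,o=None):
    o=o or get_obs(); w,x,y,z=o["eef_rot"]
    return Ro.from_quat([x,y,z,w]).inv().apply(dx)*100
E
python3 - <<'E'
from h import *
S=560/800
cal={n:get_calibration(n) for n in("top","scene")}; im={n:camera(n) for n in cal}
col={"orange":((8,150,90),(18,255,255)),"blue":((105,150,60),(125,255,255)),"yellow":((25,170,90),(33,255,255)),"green":((50,150,60),(75,255,255)),"alu":((0,0,150),(180,60,255))}
guess={"top":{"orange":(501,308),"blue":(453,307),"yellow":(455,253),"alu":(454,362),"green":(484,413)},
"scene":{"orange":(316,397),"blue":(351,352),"yellow":(407,384),"alu":(298,322),"green":(231,322)}}
for n in cal:
    for k in col:
        m=mask(im[n],*col[k]); 
        try:
            ce,A=blob(m,np.array(guess[n][k])*S,12); x,E=cyl(cal[n],ce); print(n,k,ce.round(1),A,E,x.round(4))
        except Exception as e: print(n,k,e)
t=im["top"]
a=cv2.resize(t[215:275,175:295],(800,400),interpolation=cv2.INTER_CUBIC)
b=cv2.resize(t[160:300,300:430],(372,400),interpolation=cv2.INTER_CUBIC)
k=cv2.resize(t[215:265,370:425],(428,400),interpolation=cv2.INTER_CUBIC)
cv2.imwrite("pics/rack.png",cv2.resize(t[185:275,175:295],(800,600),interpolation=cv2.INTER_CUBIC)[:,:,::-1])
cv2.imwrite("pics/cans.png",np.hstack([b,k])[:,:,::-1])
E
```

```text
top orange [351.7 217.6] 477 358.26993407774717 [ 0.5544 -0.1879]
top blue [316.9 214.6] 303 343.21853220276535 [ 0.5611 -0.0759]
top yellow [317.8 177. ] 292 352.1472364659421 [ 0.684  -0.0777]
top green [338.  288.3] 293 362.93295270670205 [ 0.3307 -0.1451]
top alu [317.1 253. ] 327 338.95569074037485 [ 0.439  -0.0777]
scene orange max() iterable argument is empty
scene blue [245.5 246. ] 508 615.0871927929111 [ 0.5588 -0.0762]
scene yellow [284.7 264.4] 425 646.1266925644595 [ 0.6733 -0.0669]
scene green [160.1 224.1] 406 603.7511845402187 [ 0.3241 -0.1451]
scene alu [207.7 220.9] 375 578.4198890518164 [ 0.4266 -0.0674]
```

View pics/rack.png

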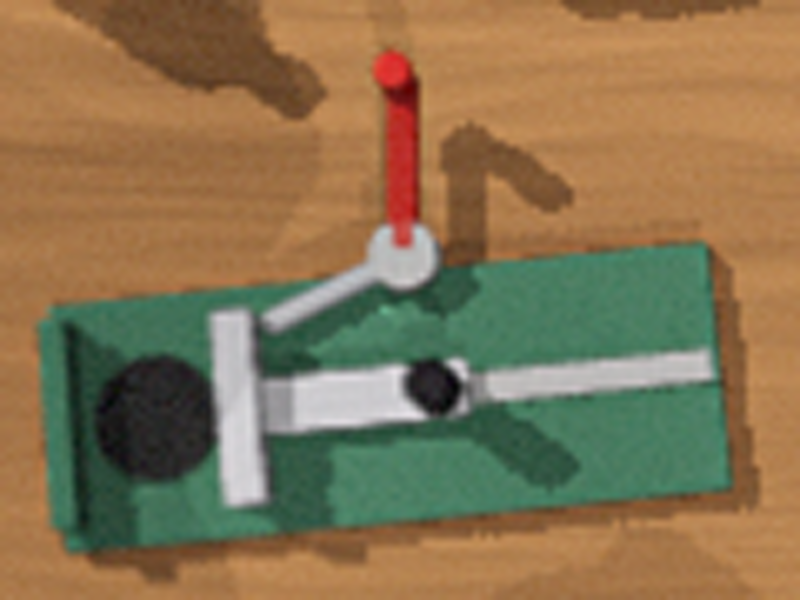

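View pics/cans.png

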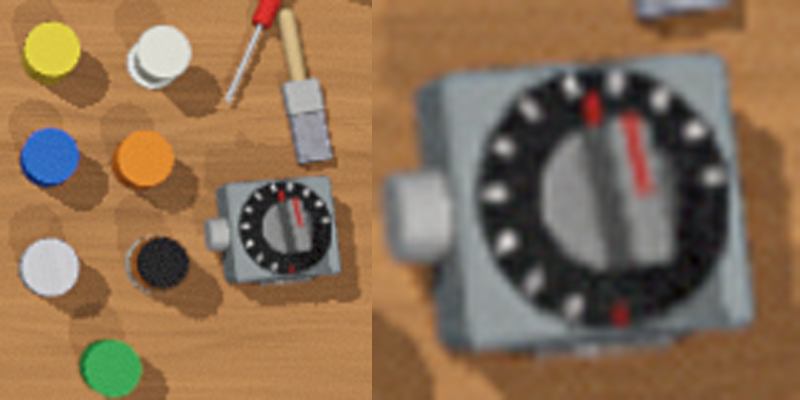

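The crops show:
- **Canisters:** the four are distinct, as listed.
- **Rack crop (800 px):** pad (157,417), fence post top (435,385), lever post top (392,70), pivot (403,256), and the slot ends at (712,363).
- **Counter:** the red pointer on the bar is toward the top of the picture, about (592,108) and (637,150). The red zero mark is at the bottom (620,315), with the white marks running clockwise from it, so it needs about π anticlockwise.

```bash
python3 - <<'E'
from h import *
c=get_calibration("top")
R=lambda u,v,z: ray(c,np.array([175+u*.15-.35,185+v*.15-.35]),z)
K=lambda u,v,z: ray(c,np.array([370+(u-372)*55/428-.4,215+v*.125-.4]),z)
pad=R(157,417,.018);fp=R(435,385,.086);lp=R(392,70,.088);pv=R(403,256,.045)
pr1=R(710,243,.018);pr2=R(730,487,.018);s1=R(490,385,.02);s2=R(712,365,.02)
for n in "pad fp lp pv pr1 pr2 s1 s2".split(): print(n,globals()[n].round(4))
for n,d in(("pad->fp",pad-fp),("slot",s1-s2)): print(n,np.linalg.norm(d).round(4),"yaw",np.arctan2(-d[0],d[1]).round(3))
d=pr1-pr2; print("edge yaw",np.arctan2(d[1],d[0]),np.linalg.norm(d)); d=lp-pv; print("lever",np.arctan2(d[1],d[0]),np.linalg.norm(d))
z=K(620,315,.058); print("zero",z,"ptr disc",K(592,108,.066),"stripe",K(630,115,.105),K(648,193,.105),"dial marks",K(495,193,.058),K(712,176,.058))
print("housing top", [K(*p,.056).round(4) for p in((440,72),(722,58),(752,325),(465,345))])
print("can tops",[ (n,ray(c,np.array([300+u*130/372-.3,160+v*.35-.3]),.05).round(4)) for n,u,v in(("y",53,50),("b",50,157),("o",145,158),("al",49,267))])
E
```

```text
pad [0.4475 0.2989]
fp [0.4626 0.1609]
lp [0.6058 0.1861]
pv [0.5251 0.1818]
pr1 [0.5383 0.0374]
pr2 [0.422 0.025]
s1 [0.4672 0.1404]
s2 [0.4796 0.035 ]
pad->fp 0.1388 yaw 0.11
slot 0.1061 yaw 0.117
edge yaw 0.10601841092088991 0.11693978062553123
lever 0.05319548187667751 0.08082299223797902
zero [ 0.4404976  -0.33901488] ptr disc [ 0.52034608 -0.32602138] stripe [ 0.51393563 -0.32845245] [ 0.48463466 -0.33512008] dial marks [ 0.48694683 -0.28829741] [ 0.49554571 -0.37794407]
housing top [array([ 0.5341, -0.2668]), array([ 0.5425, -0.3839]), array([ 0.4376, -0.3943]), array([ 0.4278, -0.2762])]
can tops [('y', array([ 0.6782, -0.0765])), ('b', array([ 0.558 , -0.0744])), ('o', array([ 0.5597, -0.1793])), ('al', array([ 0.4378, -0.0748]))]
```

```bash
cat > g.py <<'E'
import sys
from h import *
# g.py x y z theta : shift (tool cm) and turn about tool z to get there from now
o=get_obs(); w,x,y,z=o["eef_rot"]; r=Ro.from_quat([x,y,z,w]); ty=r.apply([0,1,0])
th=np.arctan2(ty[1],ty[0]); a=list(map(float,sys.argv[1:]))
print("now",o["eef_pos"].round(4),"th",th.round(4),"q",o["q"].round(2),"F",o["wrist_force"].round(1),"op",round(o["opening"],3),"t",o["time_s"])
for i in range(0,len(a),4):
    print("shift",tool(np.array(a[i:i+3])-o["eef_pos"],o).round(2),"turn",round(-(a[i+3]-th),3))
E
python3 g.py .605 .186 .2 .11 .605 .186 .068 .11
```

```text
now [0.1844 0.5443 0.2497] th 1.244 q [ 1.04  0.18  1.61  0.    1.35 -0.21] F [-0.5  0.7 -0.3] op 1.0 t 0.2
shift [-51.34 -20.43   4.98] turn 1.134
shift [-51.34 -20.41  18.18] turn 1.134
```

Emit:
{"name": "apply_moves", "arguments": {
  "moves": [
    [[-5,-2,0,0,0,0.15,1],[-10,-4,0,0,0,0.3,1],[-14,-5.6,0,0,0,0.45,1],[-19,-7.5,0,0,0,0.6,1],[-23.5,-9.4,0,0,0,0.75,1],[-28,-11.2,0,0,0,0.89,1],[-33,-13,0,0,0,1.03,1],[-38,-15,0,0,0,1.134,1]]
  ]
}}

```text
time_s: 1.0
eef_pos: [0.4911, 0.2845, 0.2503]
eef_rot: [-0.0, 0.669, 0.743, 0.0]
wrist_force: [-0.0, 1.1, 0.1]
opening: 1.002
```

```bash
python3 g.py .605 .186 .2 .11 .605 .186 .068 .11
```

```text
now [0.4911 0.2845 0.2503] th 0.1046 q [0.32 0.16 1.63 0.   1.35 0.21] F [-0.   1.1  0.1] op 1.002 t 1.0
shift [-10.99  10.3    5.03] turn -0.005
shift [-10.99  10.3   18.23] turn -0.005
```

Emit:
{"name": "apply_moves", "arguments": {
  "moves": [
    [[-4,3.5,1.5,0,0,0,1],[-8,7,3,0,0,0,1],[-11,10.3,5,0,0,0,0.6],[-11,10.3,5,0,0,0,0.6],[-11,10.3,5,0,0,0,0.6]]
  ]
}}

```text
time_s: 1.5
eef_pos: [0.6043, 0.1866, 0.1985]
eef_rot: [-0.001, 0.668, 0.744, -0.001]
wrist_force: [-0.7, 0.2, 0.8]
opening: 0.601
```

```bash
python3 g.py .605 .186 .068 .11; python3 - <<'E'
from h import *
c=get_calibration("wrist"); i=camera("wrist")
cv2.imwrite("pics/w1.png",cv2.resize(i,(800,600),interpolation=cv2.INTER_CUBIC)[:,:,::-1])
print((proj(c,[[.606,.186,.088],[.4626,.161,.086]])/.7).round(0),-np.array(c["R"]).T@c["t"])
E
```

```text
now [0.6043 0.1866 0.1985] th 0.1072 q [0.11 0.35 1.5  0.   1.29 0.  ] F [-0.7  0.2  0.8] op 0.601 t 1.5
shift [-0.06  0.1  13.05] turn -0.003
[[407. 302.]
 [114. 318.]] [0.59573126 0.26644848 0.32217811]
```

View pics/w1.png

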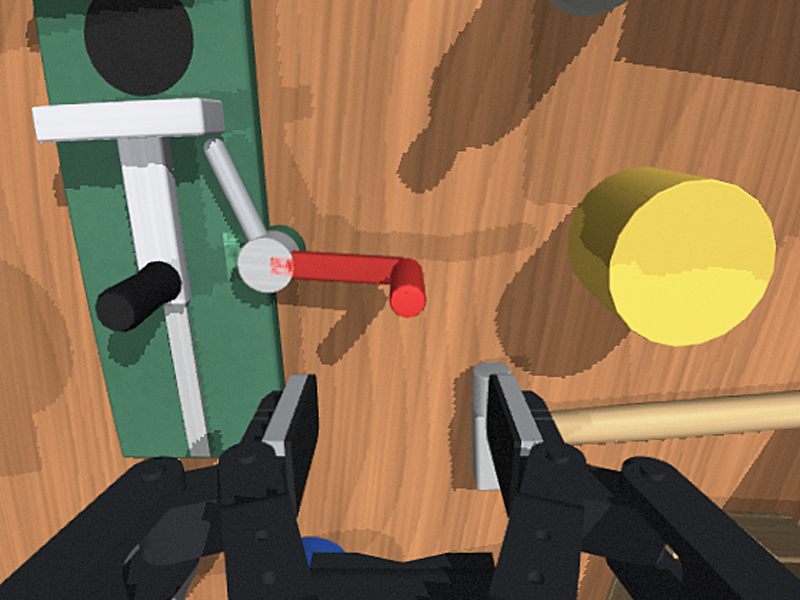

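The lever post sits at (408,300), against a predicted (407,302), and the way down is clear. Descend and grip.

Emit:
{"name": "apply_moves", "arguments": {
  "moves": [
    [[0,0.1,4,0,0,0,0.6],[0,0.1,8,0,0,0,0.6],[0,0.1,11,0,0,0,0.6],[0,0.1,13,0,0,0,0.6],[0,0.1,13,0,0,0,0.0],[0,0.1,13,0,0,0,0.0],[0,0.1,13,0,0,0,0.0],[0,0.1,13,0,0,0,0.0]]
  ]
}}

```text
time_s: 2.35
eef_pos: [0.6062, 0.189, 0.0723]
eef_rot: [0.001, 0.667, 0.745, 0.001]
wrist_force: [-0.4, 1.4, 0.5]
opening: 0.194
```

Emit:
{"name": "apply_moves", "arguments": {
  "moves": [
    [[-1.2,-0.09,0,0,0,0.15,0],[-2.36,-0.36,0,0,0,0.3,0],[-3.48,-0.8,0,0,0,0.45,0],[-4.52,-1.4,0,0,0,0.6,0],[-5.45,-2.15,0,0,0,0.75,0],[-6.27,-3.03,0,0,0,0.9,0],[-6.94,-4.02,0,0,0,1.05,0],[-7.3,-4.73,0,0,0,1.15,0]]
  ]
}}

```text
time_s: 3.15
eef_pos: [0.5676, 0.1128, 0.0724]
eef_rot: [-0.002, 0.966, 0.259, 0.003]
wrist_force: [16.7, 24.0, -13.1]
opening: 0.193
```

Emit:
{"name": "apply_moves", "arguments": {
  "moves": [
    [[0,0,0,0,0,0,0],[0,0,0,0,0,0,0],[0,0,0,0,0,0,0.6],[0,0,0,0,0,0,0.6],[0,0,-3,0,0,0,0.6],[0,0,-7,0,0,0,0.6],[0,0,-7,0,0,0,0.6]]
  ]
}}

```text
time_s: 3.85
eef_pos: [0.5704, 0.11, 0.1468]
eef_rot: [0.002, 0.965, 0.262, 0.005]
wrist_force: [1.2, -0.2, 1.1]
opening: 0.598
```

```bash
python3 g.py .4626 .161 .15 .11 .4626 .161 .068 .11
```

```text
now [0.5704 0.11   0.1468] th -1.0401 q [-0.01  0.3   1.69 -0.    1.15  1.03] F [ 1.2 -0.2  1.1] op 0.598 t 3.85
shift [-6.71 -9.85 -0.45] turn -1.15
shift [-6.79 -9.9   7.75] turn -1.15
```

Emit:
{"name": "apply_moves", "arguments": {
  "moves": [
    [[-1,-1.5,0,0,0,-0.15,0.6],[-2,-3,0,0,0,-0.3,0.6],[-3,-4.5,0,0,0,-0.45,0.6],[-4,-6,0,0,0,-0.6,0.6],[-5,-7.5,0,0,0,-0.75,0.6],[-6,-9,0,0,0,-0.9,0.6],[-6.7,-9.85,0,0,0,-1.05,0.6],[-6.7,-9.85,0,0,0,-1.15,0.6]]
  ]
}}

```text
time_s: 4.65
eef_pos: [0.4572, 0.1617, 0.1402]
eef_rot: [-0.0, 0.665, 0.747, -0.0]
wrist_force: [-0.2, -0.6, 0.8]
opening: 0.597
```

```bash
python3 g.py .4626 .161 .068 .11; python3 - <<'E'
from h import *
c=get_calibration("wrist"); i=camera("wrist")
cv2.imwrite("pics/w2.png",i[:,:,::-1])
print(proj(c,[[.4626,.161,.086],[.447,.2989,.018]]).round(0))
E
```

```text
now [0.4572 0.1617 0.1402] th 0.1164 q [ 0.09  0.11  1.92 -0.    1.1  -0.02] F [-0.2 -0.6  0.8] op 0.597 t 4.65
shift [-0.13  0.53  7.22] turn 0.006
[[292. 247.]
 [292. -10.]]
```

View pics/w2.png

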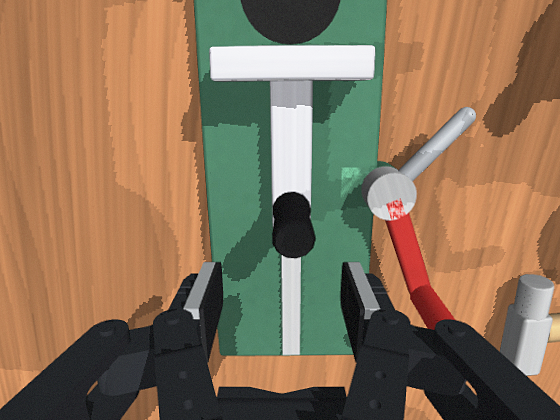

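Lever is free (arm swung down-right at (415,270)) and the tooth is clear. The fence post is at (293,238), about 4 mm toward the pad from my estimate, which agrees with the 135 mm rule.

Emit:
{"name": "apply_moves", "arguments": {
  "moves": [
    [[0.2,0.5,0,0,0,0,0.6],[0.2,0.5,4,0,0,0,0.6],[0.2,0.5,7.2,0,0,0,0.6],[0.2,0.5,7.2,0,0,0,0.6],[0.2,0.5,7.2,0,0,0,0],[0.2,0.5,7.2,0,0,0,0],[0.2,0.5,7.2,0,0,0,0],[0.2,0.5,7.2,0,0,0,0]]
  ]
}}

```text
time_s: 5.5
eef_pos: [0.4636, 0.1639, 0.0701]
eef_rot: [0.0, 0.667, 0.745, 0.0]
wrist_force: [-4.8, -2.3, 4.2]
opening: 0.252
```

Emit:
{"name": "apply_moves", "arguments": {
  "moves": [
    [[-1.2,0,0,0,0,0,0],[-2.4,0,0,0,0,0,0],[-3.6,0,0,0,0,0,0],[-4.8,0,0,0,0,0,0],[-6,0,0,0,0,0,0],[-7,0,0,0,0,0,0],[-7.8,0,0,0,0,0,0],[-7.8,0,0,0,0,0,0]]
  ]
}}

```text
time_s: 6.3
eef_pos: [0.4735, 0.0849, 0.07]
eef_rot: [0.002, 0.668, 0.744, 0.001]
wrist_force: [-1.8, -1.8, 6.5]
opening: 0.25
```

```bash
python3 g.py .4626 .161 .068 .11
```

```text
now [0.4735 0.0849 0.07  ] th 0.1088 q [-0.07  0.23  1.97 -0.    0.94 -0.18] F [-1.8 -1.8  6.5] op 0.25 t 6.3
shift [ 7.68 -0.26  0.19] turn -0.001
```

Fence drawn about 79.6 mm. Release, rise and look from above the aluminium canister.

Emit:
{"name": "apply_moves", "arguments": {
  "moves": [
    [[0,0,0,0,0,0,1],[0,0,0,0,0,0,1],[0,0,-4,0,0,0,1],[0,0,-8,0,0,0,1],[-4,-1,-10,0,0,0,1],[-8,-2,-10,0,0,0,1],[-12,-3,-10,0,0,0,1],[-15.8,-5,-10,0,0,0,1]]
  ]
}}

```text
time_s: 7.1
eef_pos: [0.4403, -0.0779, 0.1693]
eef_rot: [0.002, 0.667, 0.745, 0.0]
wrist_force: [1.1, -0.5, -0.4]
opening: 1.001
```

```bash
python3 g.py .438 -.0765 .035 .11; python3 - <<'E'
from h import *
c=get_calibration("wrist"); i=camera("wrist")
t=camera("top")
cv2.imwrite("pics/w3.png",np.vstack([i,np.hstack([t[150:300,165:445]]).repeat(2,0).repeat(2,1)[:300]])[:600,:,::-1])
print(proj(c,[[.438,-.0765,.05],[.558,-.0755,.05],[.447,.2989,.018]]).round(0))
E
```

```text
now [ 0.4403 -0.0779  0.1693] th 0.1109 q [-0.44 -0.02  2.   -0.    1.16 -0.55] F [ 1.1 -0.5 -0.4] op 1.001 t 7.1
shift [ 0.18 -0.25 13.43] turn 0.001
[[ 278.  204.]
 [ 444.  220.]
 [ 351. -322.]]
```

View pics/w3.png

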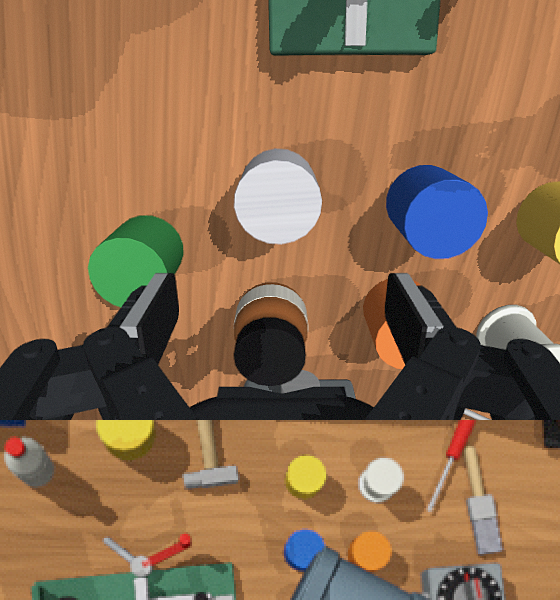

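The aluminium top is at (278,202), against a predicted (278,204), and blue agrees too. Grip the aluminium canister.

Emit:
{"name": "apply_moves", "arguments": {
  "moves": [
    [[0.2,-0.2,4,0,0,0,1],[0.2,-0.2,8,0,0,0,1],[0.2,-0.2,12,0,0,0,1],[0.2,-0.2,13.4,0,0,0,1],[0.2,-0.2,13.4,0,0,0,0.4],[0.2,-0.2,13.4,0,0,0,0.4],[0.2,-0.2,13.4,0,0,0,0.4],[0.2,-0.2,13.4,0,0,0,0.4]]
  ]
}}

```text
time_s: 8.0
eef_pos: [0.4385, -0.0746, 0.0356]
eef_rot: [0.001, 0.667, 0.745, 0.0]
wrist_force: [0.1, -0.2, -1.3]
opening: 0.716
```

```bash
python3 g.py .4475 .2989 .15 .11 .4475 .2989 .0535 .11
```

```text
now [ 0.4385 -0.0746  0.0356] th 0.1103 q [-0.44  0.23  2.07  0.    0.84 -0.55] F [ 0.1 -0.2 -1.3] op 0.716 t 8.0
shift [ 37.     5.04 -11.49] turn 0.0
shift [37.02  5.01 -1.84] turn 0.0
```

Emit:
{"name": "apply_moves", "arguments": {
  "moves": [
    [[0,0,-2,0,0,0,0.4],[0,0,-6,0,0,0,0.4],[0,0,-10.5,0,0,0,0.4],[4.5,1,-12,0,0,0,0.4],[9,2,-12,0,0,0,0.4],[13.5,2,-12,0,0,0,0.4],[18,2.5,-12,0,0,0,0.4],[22.5,3,-12,0,0,0,0.4]]
  ]
}}

```text
time_s: 8.8
eef_pos: [0.4425, 0.1545, 0.1555]
eef_rot: [0.001, 0.667, 0.745, 0.001]
wrist_force: [0.9, -0.7, -0.7]
opening: 0.714
```

```bash
python3 g.py .448 .2985 .15 .11 .448 .2985 .0545 .11
```

```text
now [0.4425 0.1545 0.1555] th 0.1097 q [ 0.08  0.05  1.96 -0.    1.13 -0.03] F [ 0.9 -0.7 -0.7] op 0.714 t 8.8
shift [14.25  2.12  0.55] turn -0.0
shift [14.25  2.1  10.1 ] turn -0.0
```

Emit:
{"name": "apply_moves", "arguments": {
  "moves": [
    [[4.5,0.7,0,0,0,0,0.4],[9,1.4,0,0,0,0,0.4],[13,2.1,0,0,0,0,0.4],[14.3,2.1,0,0,0,0,0.4],[14.3,2.1,0,0,0,0,0.4],[14.3,2.1,4,0,0,0,0.4],[14.3,2.1,8,0,0,0,0.4],[14.3,2.1,8,0,0,0,0.4]]
  ]
}}

```text
time_s: 9.6
eef_pos: [0.4434, 0.2939, 0.0694]
eef_rot: [-0.002, 0.668, 0.744, -0.005]
wrist_force: [-1.0, -0.2, -2.0]
opening: 0.716
```

```bash
python3 g.py .448 .2985 .15 .11 .448 .2985 .0545 .11; python3 - <<'E'
from h import *
c=get_calibration("wrist"); i=camera("wrist")
cv2.imwrite("pics/w4.png",i[:,:,::-1])
E
```

```text
now [0.4434 0.2939 0.0694] th 0.1087 q [ 0.36  0.33  1.83 -0.    0.99  0.25] F [-1.  -0.2 -2. ] op 0.716 t 9.6
shift [ 0.38  0.42 -8.06] turn -0.001
shift [0.41 0.52 1.49] turn -0.001
```

View pics/w4.png

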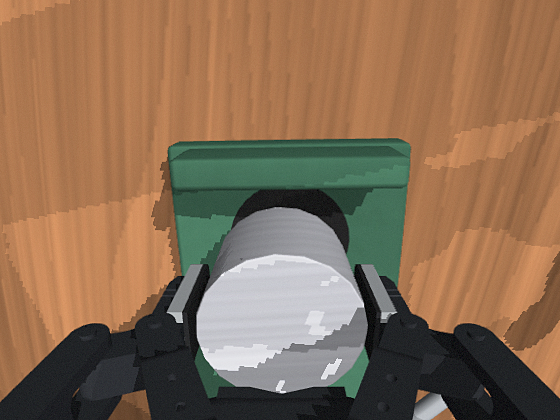

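The canister is held level over the pad; the pad is at about (291,230) and slightly right, matching the 4 mm correction. Lower it.

Emit:
{"name": "apply_moves", "arguments": {
  "moves": [
    [[0.4,0.45,0,0,0,0,0.4],[0.4,0.45,0.8,0,0,0,0.4],[0.4,0.45,1.6,0,0,0,0.4],[0.4,0.45,1.6,0,0,0,0.4],[0.4,0.45,1.6,0,0,0,0.4]]
  ]
}}

```text
time_s: 10.15
eef_pos: [0.4515, 0.3015, 0.0583]
eef_rot: [-0.0, 0.667, 0.745, -0.0]
wrist_force: [-0.1, 0.1, -1.3]
opening: 0.713
```

Emit:
{"name": "apply_moves", "arguments": {
  "moves": [
    [[0,0,0,0,0,0,0.4],[0,0,0,0,0,0,0.4]]
  ]
}}

```text
time_s: 10.35
eef_pos: [0.4518, 0.3017, 0.0586]
eef_rot: [0.0, 0.667, 0.745, 0.0]
wrist_force: [-0.7, -0.2, -1.7]
opening: 0.715
```

```bash
python3 g.py .448 .2985 .0545 .11
```

```text
now [0.4518 0.3017 0.0586] th 0.1101 q [ 0.37  0.37  1.81 -0.    0.96  0.26] F [-0.7 -0.2 -1.7] op 0.715 t 10.35
shift [-0.27 -0.41  0.41] turn 0.0
```

Emit:
{"name": "apply_moves", "arguments": {
  "moves": [
    [[-0.3,-0.4,0,0,0,0,0.4],[-0.3,-0.4,0.4,0,0,0,0.4],[-0.3,-0.4,0.4,0,0,0,0.4],[-0.3,-0.4,0.4,0,0,0,0.4]]
  ]
}}

```text
time_s: 10.75
eef_pos: [0.4478, 0.298, 0.0541]
eef_rot: [-0.0, 0.667, 0.745, -0.0]
wrist_force: [-0.4, 0.4, -1.8]
opening: 0.716
```

Emit:
{"name": "apply_moves", "arguments": {
  "moves": [
    [[0,0,0.03,0,0,0,1],[0,0,0.03,0,0,0,1],[0,0,0.03,0,0,0,1],[0,0,-3,0,0,0,1],[0,0,-7,0,0,0,1],[0,0,-11,0,0,0,1],[-4,0,-11,0,0,0,1],[-8,0,-11,0,0,0,1]]
  ]
}}

```text
time_s: 11.55
eef_pos: [0.4579, 0.2187, 0.1664]
eef_rot: [0.001, 0.666, 0.746, 0.002]
wrist_force: [0.1, -0.9, -0.2]
opening: 0.999
```

Emit:
{"name": "apply_moves", "arguments": {
  "moves": [
    [[-4.5,1,0,0,0,0,1],[-9,2,0,0,0,0,1],[-13.5,3,0,0,0,0,1],[-18,4,0,0,0,0,1],[-22.5,5,0,0,0,0,1],[-27,5,0,0,0,0,1],[-28,6,0,0,0,0,1],[-28,6,0,0,0,0,1]]
  ]
}}

```text
time_s: 12.35
eef_pos: [0.5483, -0.0549, 0.1646]
eef_rot: [0.001, 0.668, 0.744, 0.0]
wrist_force: [-0.6, 0.4, -0.1]
opening: 0.998
```

```bash
python3 g.py .558 -.0755 .035 .11;  python3 - <<'E'
from h import *
c=get_calibration("wrist"); i=camera("wrist")
print(proj(c,[[.558,-.0755,.05]]))
b=[np.argwhere(mask(i,(105,120,0),(125,255,255)))]
m=mask(i,(105,120,0),(125,255,255)); ce,A=blob(m,proj(c,[[.558,-.0755,.025]])[0],40); print(ce,A,cyl(c,ce))
t=camera("top"); c=get_calibration("top"); print(proj(c,[.448,.2985,.018])) 
cv2.imwrite("pics/t4.png",cv2.resize(t[150:300,165:425],(780,450),interpolation=cv2.INTER_CUBIC)[:,:,::-1])
E
```

```text
now [ 0.5483 -0.0549  0.1646] th 0.1068 q [-0.32  0.22  1.74  0.    1.18 -0.42] F [-0.6  0.4 -0.1] op 0.998 t 12.35
shift [-2.15  0.73 12.96] turn -0.003
[[292.23735279 237.36307852]]
[293.75165207 228.57338251] 6507 (array([ 0.55960574, -0.07568997]), 6739.74521433562)
[[198.33366201 247.03218652]]
```

View pics/t4.png

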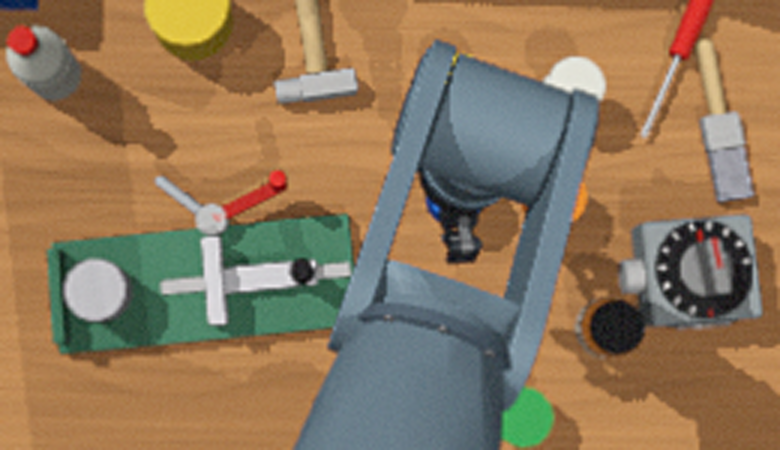

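The aluminium canister stands on the pad at (96,290), the fence is back and the lever free. Next is blue, at (0.5595, -0.0757) from the wrist mask.

Emit:
{"name": "apply_moves", "arguments": {
  "moves": [
    [[-2.1,0.8,0,0,0,0,1],[-2.1,0.8,4,0,0,0,1],[-2.1,0.8,8,0,0,0,1],[-2.1,0.8,11,0,0,0,1],[-2.1,0.8,12.9,0,0,0,1],[-2.1,0.8,12.9,0,0,0,1],[-2.1,0.8,12.9,0,0,0,0.4],[-2.1,0.8,12.9,0,0,0,0.4]]
  ]
}}

```text
time_s: 13.25
eef_pos: [0.5588, -0.0726, 0.0373]
eef_rot: [0.001, 0.667, 0.745, 0.001]
wrist_force: [-1.2, 0.0, 3.7]
opening: 0.707
```

Emit:
{"name": "apply_moves", "arguments": {
  "moves": [
    [[0,0,0,0,0,0,0.4],[0,0,0,0,0,0,0.4],[0,0,0,0,0,0,0.4]]
  ]
}}

```text
time_s: 13.55
eef_pos: [0.559, -0.073, 0.0374]
eef_rot: [0.001, 0.667, 0.745, 0.001]
wrist_force: [-0.9, 3.2, 7.9]
opening: 0.709
```

```bash
python3 g.py .448 .2985 .17 .11 .448 .2985 .104 .11
```

```text
now [ 0.559  -0.073   0.0374] th 0.1102 q [-0.34  0.44  1.77  0.    0.94 -0.45] F [-0.9  3.2  7.9] op 0.709 t 13.55
shift [ 38.14  -6.9  -13.32] turn 0.0
shift [38.14 -6.92 -6.72] turn 0.0
```

Emit:
{"name": "apply_moves", "arguments": {
  "moves": [
    [[0,0,-3,0,0,0,0.4],[0,0,-7.5,0,0,0,0.4],[1,0,-12,0,0,0,0.4],[5,-1.5,-14.5,0,0,0,0.4],[9.5,-3,-15,0,0,0,0.4],[14,-4.5,-15,0,0,0,0.4],[18.5,-6,-15,0,0,0,0.4],[23,-6.9,-15,0,0,0,0.4]]
  ]
}}

```text
time_s: 14.35
eef_pos: [0.4622, 0.1493, 0.186]
eef_rot: [0.0, 0.667, 0.745, 0.0]
wrist_force: [1.0, 0.1, -1.1]
opening: 0.707
```

Emit:
{"name": "apply_moves", "arguments": {
  "moves": [
    [[4.5,0,0,0,0,0,0.4],[9,0,0,0,0,0,0.4],[13,0,0,0,0,0,0.4],[15.3,0,0,0,0,0,0.4],[15.3,0,0,0,0,0,0.4],[15.3,0,0,0,0,0,0.4],[15.3,0,0,0,0,0,0.4]]
  ]
}}

```text
time_s: 15.05
eef_pos: [0.4469, 0.2991, 0.1854]
eef_rot: [0.0, 0.667, 0.745, -0.0]
wrist_force: [0.3, -0.1, -0.8]
opening: 0.705
```

```bash
python3 g.py .448 .3005 .106 .11
```

```text
now [0.4469 0.2991 0.1854] th 0.1092 q [ 0.37  0.17  1.76 -0.    1.21  0.26] F [ 0.3 -0.1 -0.8] op 0.705 t 15.05
shift [0.13 0.13 7.94] turn -0.001
```

Emit:
{"name": "apply_moves", "arguments": {
  "moves": [
    [[0.15,0.1,3,0,0,0,0.4],[0.15,0.1,6,0,0,0,0.4],[0.15,0.1,7.4,0,0,0,0.4],[0.15,0.1,7.7,0,0,0,0.4],[0.15,0.1,7.9,0,0,0,0.4],[0.15,0.1,7.9,0,0,0,0.4],[0.15,0.1,7.9,0,0,0,0.4]]
  ]
}}

```text
time_s: 15.75
eef_pos: [0.4486, 0.3019, 0.1076]
eef_rot: [0.001, 0.667, 0.745, 0.001]
wrist_force: [-0.3, -0.4, -0.1]
opening: 0.71
```

Emit:
{"name": "apply_moves", "arguments": {
  "moves": [
    [[-0.1,0,0.15,0,0,0,0.4],[-0.1,0,0.15,0,0,0,0.4],[-0.1,0,0.15,0,0,0,0.4]]
  ]
}}

```text
time_s: 16.05
eef_pos: [0.4483, 0.3008, 0.1054]
eef_rot: [0.0, 0.667, 0.745, 0.001]
wrist_force: [0.8, 0.2, 1.9]
opening: 0.71
```

Emit:
{"name": "apply_moves", "arguments": {
  "moves": [
    [[0,0,0,0,0,0,1],[0,0,0,0,0,0,1],[0,0,0,0,0,0,1],[0,0,-3,0,0,0,1],[0,0,-7,0,0,0,1],[-4,0,-8,0,0,0,1],[-8.5,0,-8,0,0,0,1],[-13,0,-8,0,0,0,1]]
  ]
}}

```text
time_s: 16.85
eef_pos: [0.4622, 0.1705, 0.1856]
eef_rot: [0.001, 0.666, 0.746, 0.001]
wrist_force: [0.5, -0.8, -0.7]
opening: 1.001
```

Emit:
{"name": "apply_moves", "arguments": {
  "moves": [
    [[-4.5,1,0,0,0,0,1],[-9,2,0,0,0,0,1],[-13.5,3,0,0,0,0,1],[-18,4,0,0,0,0,1],[-22.5,5,0,0,0,0,1],[-27,5,0,0,0,0,1],[-31,5.5,0,0,0,0,1],[-31,5.5,0,0,0,0,1]]
  ]
}}

```text
time_s: 17.65
eef_pos: [0.5515, -0.1356, 0.185]
eef_rot: [0.001, 0.669, 0.743, -0.0]
wrist_force: [0.7, -0.1, -0.1]
opening: 1.0
```

```bash
cat > o.py <<'E'
from h import *
import sys
lo,hi=eval(sys.argv[1]); p=np.array(eval(sys.argv[2]))
c=get_calibration("wrist"); i=camera("wrist")
q=proj(c,[*p,.025])[0]; ce,A=blob(mask(i,lo,hi),q,60); print(q,ce,A,cyl(c,ce))
cv2.imwrite("pics/"+sys.argv[3],i[:,:,::-1])
E
python3 g.py .558 -.183 .035 .11; python3 o.py "(7,190,0),(18,255,255)" "(.558,-.183)" w5.png
```

```text
now [ 0.5515 -0.1356  0.185 ] th 0.1051 q [-0.45  0.23  1.69 -0.    1.22 -0.55] F [ 0.7 -0.1 -0.1] op 1.0 t 17.65
shift [-4.75  0.13 15.01] turn -0.005
[283.27935421 244.34644803] [258.47222222 218.09722222] 72 (array([ 0.53541438, -0.15881675]), 5837.2949489763705)
```

View pics/w5.png

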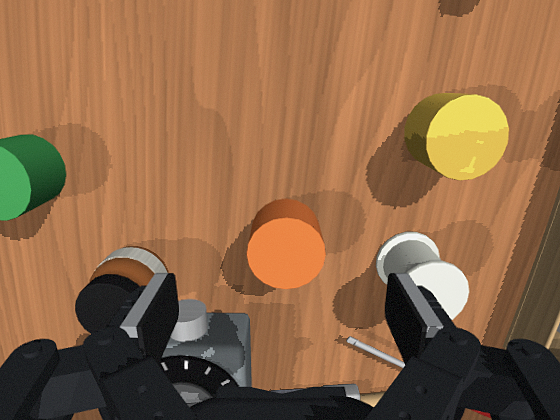

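```bash
python3 - <<'E'
from h import *
c=get_calibration("wrist")
for n,u,v,z in(("orange",286,253.5,.05),("yellow",468,137,.05),("jar",110,309,.065),("spool",436,292,.064)): print(n,ray(c,np.array([u,v]),z).round(4))
E
```

```text
orange [ 0.5588 -0.1763]
yellow [ 0.6784 -0.072 ]
jar [ 0.4247 -0.2329]
spool [ 0.6776 -0.1906]
```

Orange top is at (286,253) → (0.559, -0.177). The reel at (436,292) and the jar at (110,309) are clear of the fingers.

Emit:
{"name": "apply_moves", "arguments": {
  "moves": [
    [[-4.2,0.3,0,0,0,0,1],[-4.2,0.3,4,0,0,0,1],[-4.2,0.3,8,0,0,0,1],[-4.2,0.3,12,0,0,0,1],[-4.2,0.3,14.9,0,0,0,1],[-4.2,0.3,14.9,0,0,0,1],[-4.2,0.3,14.9,0,0,0,0.4],[-4.2,0.3,14.9,0,0,0,0.4]]
  ]
}}

```text
time_s: 18.5
eef_pos: [0.5598, -0.1722, 0.0382]
eef_rot: [0.002, 0.667, 0.745, 0.0]
wrist_force: [-7.0, 5.0, 13.2]
opening: 0.697
```

Emit:
{"name": "apply_moves", "arguments": {
  "moves": [
    [[0,0,0,0,0,0,0.4],[0,0,0,0,0,0,0.4],[0,0,0,0,0,0,0.4]]
  ]
}}

```text
time_s: 18.8
eef_pos: [0.56, -0.1725, 0.0383]
eef_rot: [0.002, 0.667, 0.745, 0.001]
wrist_force: [-0.8, 3.2, 7.0]
opening: 0.695
```

```bash
python3 g.py .448 .2985 .22 .11
```

```text
now [ 0.56   -0.1725  0.0383] th 0.1102 q [-0.5   0.47  1.71  0.    0.96 -0.61] F [-0.8  3.2  7. ] op 0.695 t 18.8
shift [ 48.01  -5.89 -18.29] turn 0.0
```

Emit:
{"name": "apply_moves", "arguments": {
  "moves": [
    [[0,0,-3,0,0,0,0.4],[0,0,-7.5,0,0,0,0.4],[0,0,-12,0,0,0,0.4],[0,0,-16,0,0,0,0.4],[4,-1.5,-18.5,0,0,0,0.4],[8.5,-2.5,-20,0,0,0,0.4],[13,-3.5,-20,0,0,0,0.4],[17.5,-4.5,-20,0,0,0,0.4]]
  ]
}}

```text
time_s: 19.6
eef_pos: [0.494, -0.0019, 0.2375]
eef_rot: [0.001, 0.668, 0.745, 0.001]
wrist_force: [0.3, 0.8, -1.8]
opening: 0.693
```

Emit:
{"name": "apply_moves", "arguments": {
  "moves": [
    [[4.5,-0.5,0,0,0,0,0.4],[9,-1,0,0,0,0,0.4],[13.5,-1.5,0,0,0,0,0.4],[18,-1.5,0,0,0,0,0.4],[18,-1.5,0,0,0,0,0.4],[18,-1.5,0,0,0,0,0.4]]
  ]
}}

```text
time_s: 20.2
eef_pos: [0.4594, 0.175, 0.2364]
eef_rot: [0.001, 0.666, 0.746, 0.0]
wrist_force: [0.8, -1.0, -1.4]
opening: 0.695
```

```bash
python3 g.py .448 .301 .157 .11; python3 - <<'E'
from h import *
i=camera("wrist");j=camera("scene")
cv2.imwrite("pics/w6.png",np.hstack([i[60:],cv2.resize(j[90:210,210:330],(360,360),interpolation=cv2.INTER_CUBIC)])[:,:,::-1][:,120:])
E
```

```text
now [0.4594 0.175  0.2364] th 0.1129 q [ 0.12  0.    1.83 -0.    1.31  0.01] F [ 0.8 -1.  -1.4] op 0.695 t 20.2
shift [12.66  0.28  7.94] turn 0.003
```

View pics/w6.png

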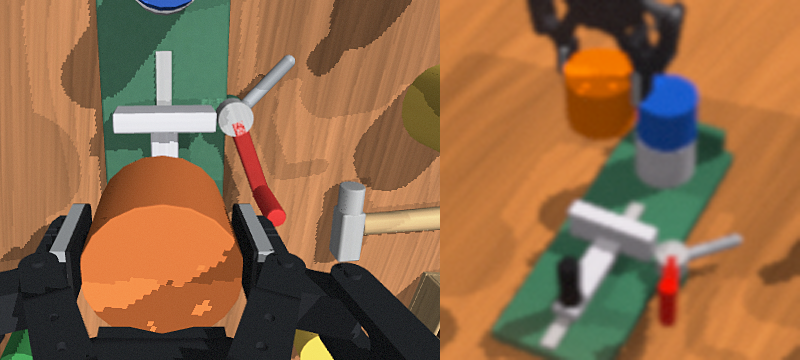

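Orange is held level, and blue sits straight on aluminium on the pad (crop at (667,130)).

Emit:
{"name": "apply_moves", "arguments": {
  "moves": [
    [[4.5,0.2,0,0,0,0,0.4],[9,0.2,0,0,0,0,0.4],[12.7,0.2,0,0,0,0,0.4],[12.7,0.2,3,0,0,0,0.4],[12.7,0.2,6,0,0,0,0.4],[12.7,0.2,6,0,0,0,0.4],[12.7,0.2,6,0,0,0,0.4]]
  ]
}}

```text
time_s: 21.0
eef_pos: [0.4482, 0.2994, 0.1759]
eef_rot: [-0.0, 0.668, 0.744, -0.001]
wrist_force: [-0.2, 0.7, -0.6]
opening: 0.696
```

```bash
python3 g.py .448 .3015 .1565 .11
```

```text
now [0.4482 0.2994 0.1759] th 0.1079 q [ 0.37  0.18  1.77 -0.    1.2   0.26] F [-0.2  0.7 -0.6] op 0.696 t 21.0
shift [0.22 0.   1.94] turn -0.002
```

Emit:
{"name": "apply_moves", "arguments": {
  "moves": [
    [[0.1,0,1,0,0,0,0.4],[0.1,0,1.5,0,0,0,0.4],[0.1,0,1.7,0,0,0,0.4],[0.1,0,1.9,0,0,0,0.4],[0.1,0,1.9,0,0,0,0.4],[0.1,0,1.9,0,0,0,0.4],[0.1,0,1.9,0,0,0,0.4]]
  ]
}}

```text
time_s: 21.7
eef_pos: [0.4478, 0.3017, 0.157]
eef_rot: [0.0, 0.667, 0.745, 0.0]
wrist_force: [-0.1, -0.6, -0.8]
opening: 0.697
```

Emit:
{"name": "apply_moves", "arguments": {
  "moves": [
    [[0,0,0.1,0,0,0,0.4],[0,0,0.1,0,0,0,1],[0,0,0.1,0,0,0,1],[0,0,0.1,0,0,0,1],[0,0,-3,0,0,0,1],[0,0,-7,0,0,0,1],[-4,1,-8,0,0,0,1],[-8.5,3,-8,0,0,0,1]]
  ]
}}

```text
time_s: 22.5
eef_pos: [0.4876, 0.2212, 0.2399]
eef_rot: [0.001, 0.666, 0.746, 0.002]
wrist_force: [0.9, 0.5, -0.2]
opening: 1.003
```

Emit:
{"name": "apply_moves", "arguments": {
  "moves": [
    [[-4,3,0.5,0,0,0,1],[-8,6,1,0,0,0,1],[-12,9,2,0,0,0,1],[-16,12,3,0,0,0,1],[-20,14,4,0,0,0,1],[-24,15,5,0,0,0,1],[-28,15.5,5,0,0,0,1],[-28,15.5,5,0,0,0,1]]
  ]
}}

```text
time_s: 23.3
eef_pos: [0.6723, -0.0464, 0.1859]
eef_rot: [0.0, 0.669, 0.743, -0.001]
wrist_force: [-0.4, 0.9, 0.8]
opening: 0.998
```

```bash
python3 g.py .6784 -.0745 .035 .11; python3 o.py "(25,150,0),(34,255,255)" "(.6784,-.0745)" w7.png; python3 - <<'E'
from h import *
j=camera("top"); cv2.imwrite("pics/t7.png",j[:,:,::-1])
w=cv2.imread("pics/w7.png"); s=camera("scene")[:,:,::-1]
cv2.imwrite("pics/m7.png",np.vstack([cv2.resize(w,(400,300)),np.hstack([cv2.resize(s[80:170,210:330],(400,300),interpolation=cv2.INTER_CUBIC)])]))
E
```

```text
now [ 0.6723 -0.0464  0.1859] th 0.1046 q [-0.24  0.45  1.39 -0.    1.3  -0.35] F [-0.4  0.9  0.8] op 0.998 t 23.3
shift [-2.83  0.32 15.09] turn -0.005
[285.64698919 222.88615116] [287.29475343 234.84462959] 4441 (array([ 0.68051813, -0.082341  ]), 5719.998353593517)
```

View pics/m7.png

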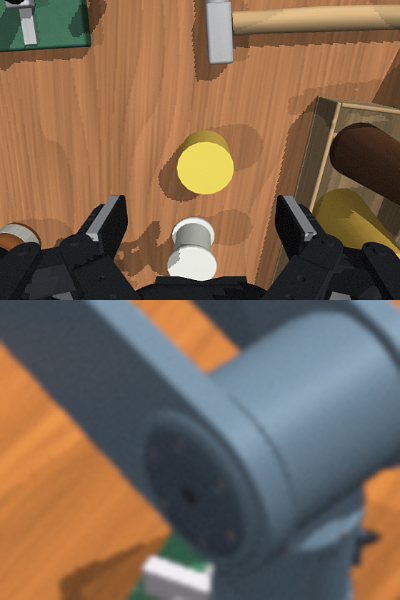

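```bash
python3 - <<'E'
from h import *
c=get_calibration("wrist"); p=ray(c,np.array([287,235.]),.05); print(p, tool(np.array([p[0],p[1],.036])-get_obs()["eef_pos"]), "tray", ray(c,np.array([320*1.4,100*1.4]),.04),ray(c,np.array([265*1.4,290*1.4]),.04))
c=get_calibration("top"); t=cv2.imread("pics/t7.png")[:,:,::-1]
m=mask(t,(8,170,120),(16,255,255)); ce,A=blob(m,proj(c,[.448,.2985,.168])[0],15); print(A,ce,ray(c,ce,.168), cyl(c,ce,h=.05,z0=.118))
E
```

```text
[ 0.67844603 -0.06892679] [-2.89594933  0.40363055 15.05670546] tray [0.79008521 0.01600842] [ 0.78188186 -0.24486178]
387 [190.22997416 244.23514212] [0.4486366  0.29291158] (array([0.44974414, 0.29730859]), 447.2353358363034)
```

Emit:
{"name": "apply_moves", "arguments": {
  "moves": [
    [[-3.2,0.4,0,0,0,0,1],[-3.2,0.4,4,0,0,0,1],[-3.2,0.4,8,0,0,0,1],[-3.2,0.4,12,0,0,0,1],[-3.2,0.4,15,0,0,0,1],[-3.2,0.4,15,0,0,0,1],[-3.2,0.4,15,0,0,0,0.4],[-3.2,0.4,15,0,0,0,0.4]]
  ]
}}

```text
time_s: 24.25
eef_pos: [0.681, -0.0718, 0.0402]
eef_rot: [0.002, 0.667, 0.745, 0.001]
wrist_force: [1.6, 0.9, 0.7]
opening: 0.719
```

Emit:
{"name": "apply_moves", "arguments": {
  "moves": [
    [[0,0,0,0,0,0,0.4],[0,0,0,0,0,0,0.4],[0,0,0,0,0,0,0.4]]
  ]
}}

```text
time_s: 24.55
eef_pos: [0.6812, -0.0724, 0.0401]
eef_rot: [0.002, 0.667, 0.745, 0.001]
wrist_force: [0.6, 1.3, 7.8]
opening: 0.712
```

```bash
python3 g.py .448 .30 .28 .11
```

```text
now [ 0.6812 -0.0724  0.0401] th 0.1102 q [-0.28  0.65  1.43  0.    1.06 -0.39] F [0.6 1.3 7.8] op 0.712 t 24.55
shift [ 39.54 -18.97 -24.14] turn 0.0
```

Emit:
{"name": "apply_moves", "arguments": {
  "moves": [
    [[0,0,-3,0,0,0,0.4],[0,0,-7.5,0,0,0,0.4],[0,0,-12,0,0,0,0.4],[0,0,-16.5,0,0,0,0.4],[2,-1,-21,0,0,0,0.4],[5,-3,-24,0,0,0,0.4],[9,-5,-24,0,0,0,0.4],[13,-7,-24,0,0,0,0.4]]
  ]
}}

```text
time_s: 25.35
eef_pos: [0.595, 0.0499, 0.2795]
eef_rot: [0.002, 0.668, 0.744, 0.001]
wrist_force: [0.7, 0.6, -2.0]
opening: 0.714
```

Emit:
{"name": "apply_moves", "arguments": {
  "moves": [
    [[4,-2,0,0,0,0,0.4],[8,-4,0,0,0,0,0.4],[12,-6,0,0,0,0,0.4],[16,-8,0,0,0,0,0.4],[20,-10,0,0,0,0,0.4],[23,-12,0,0,0,0,0.4],[23,-12,0,0,0,0,0.4],[23,-12,0,0,0,0,0.4]]
  ]
}}

```text
time_s: 26.15
eef_pos: [0.4504, 0.2652, 0.2776]
eef_rot: [0.001, 0.666, 0.746, 0.001]
wrist_force: [0.6, -0.3, -1.5]
opening: 0.713
```

```bash
python3 g.py .448 .30 .2085 .11
```

```text
now [0.4504 0.2652 0.2776] th 0.112 q [ 0.31  0.04  1.71 -0.    1.39  0.19] F [ 0.6 -0.3 -1.5] op 0.713 t 26.15
shift [3.49 0.14 6.91] turn 0.002
```

Emit:
{"name": "apply_moves", "arguments": {
  "moves": [
    [[3.4,0.1,0,0,0,0,0.4],[3.4,0.1,0,0,0,0,0.4],[3.4,0.1,3,0,0,0,0.4],[3.4,0.1,5,0,0,0,0.4],[3.4,0.1,5.5,0,0,0,0.4],[3.4,0.1,5.5,0,0,0,0.4],[3.4,0.1,5.5,0,0,0,0.4]]
  ]
}}

```text
time_s: 26.85
eef_pos: [0.4491, 0.2982, 0.223]
eef_rot: [0.0, 0.668, 0.745, 0.001]
wrist_force: [-0.1, -0.3, -1.5]
opening: 0.714
```

```bash
python3 g.py .448 .30 .2085 .11
```

```text
now [0.4491 0.2982 0.223 ] th 0.1091 q [ 0.37  0.13  1.73 -0.    1.29  0.26] F [-0.1 -0.3 -1.5] op 0.714 t 26.85
shift [ 0.19 -0.09  1.45] turn -0.001
```

Emit:
{"name": "apply_moves", "arguments": {
  "moves": [
    [[0.1,-0.1,0.6,0,0,0,0.4],[0.1,-0.1,1.0,0,0,0,0.4],[0.1,-0.1,1.3,0,0,0,0.4],[0.1,-0.1,1.45,0,0,0,0.4],[0.1,-0.1,1.5,0,0,0,0.4],[0.1,-0.1,1.5,0,0,0,0.4],[0.1,-0.1,1.5,0,0,0,0.4]]
  ]
}}

```text
time_s: 27.55
eef_pos: [0.4471, 0.2997, 0.208]
eef_rot: [0.0, 0.667, 0.745, 0.0]
wrist_force: [-1.5, -1.6, 5.6]
opening: 0.714
```

Emit:
{"name": "apply_moves", "arguments": {
  "moves": [
    [[0,0,0,0,0,0,1],[0,0,0,0,0,0,1],[0,0,0,0,0,0,1],[0,0,-3,0,0,0,1],[0,0,-7,0,0,0,1],[-4.5,0,-8,0,0,0,1],[-9,0,-8,0,0,0,1],[-13.5,0,-8,0,0,0,1]]
  ]
}}

```text
time_s: 28.35
eef_pos: [0.4618, 0.1643, 0.2875]
eef_rot: [0.001, 0.667, 0.745, 0.001]
wrist_force: [1.1, 0.6, -0.6]
opening: 1.001
```

Emit:
{"name": "apply_moves", "arguments": {
  "moves": [
    [[-4,0,2,0,0,0,0.6],[-8,0,5,0,0,0,0.6],[-8,0,9,0,0,0,0.6],[-8,0,13,0,0,0,0.6],[-8,0,13,0,0,0,0.6],[-8,0,13,0,0,0,0.6]]
  ]
}}

```text
time_s: 28.95
eef_pos: [0.4703, 0.0859, 0.1571]
eef_rot: [-0.001, 0.667, 0.745, -0.0]
wrist_force: [0.1, 0.1, 0.5]
opening: 0.598
```

```bash
python3 g.py .4735 .0850 .07 .11; python3 - <<'E'
from h import *
j=camera("scene"); w=camera("wrist")
cv2.imwrite("pics/m8.png",np.hstack([cv2.resize(j[60:240,200:350],(400,480),interpolation=cv2.INTER_CUBIC),cv2.resize(w,(400,300)).copy() if 0 else cv2.copyMakeBorder(cv2.resize(w,(400,300)),0,180,0,0,cv2.BORDER_CONSTANT)])[:,:,::-1])
c=get_calibration("scene"); print([((proj(c,[.448,.2985,z])[0]-[200,60])*[400/150,480/180]).round(0) for z in(.018,.068,.118,.168,.218)])
t=camera("top"); ct=get_calibration("top"); ce,A=blob(mask(t,(25,150,90),(34,255,255)),proj(ct,[.448,.2985,.218])[0],15); print(A,ce,cyl(ct,ce,z0=.168),ray(ct,ce,.218))
E
```

```text
now [0.4703 0.0859 0.1571] th 0.1101 q [-0.07  0.07  1.93  0.    1.14 -0.18] F [0.1 0.1 0.5] op 0.598 t 28.95
shift [-0.12  0.32  8.7 ] turn 0.0
[array([227., 226.]), array([228., 195.]), array([229., 162.]), array([230., 127.]), array([230.,  89.])]
355 [185.25633803 243.35492958] (array([0.44923822, 0.30043892]), 494.2249259909149) [0.44808775 0.29576447]
```

View pics/m8.png

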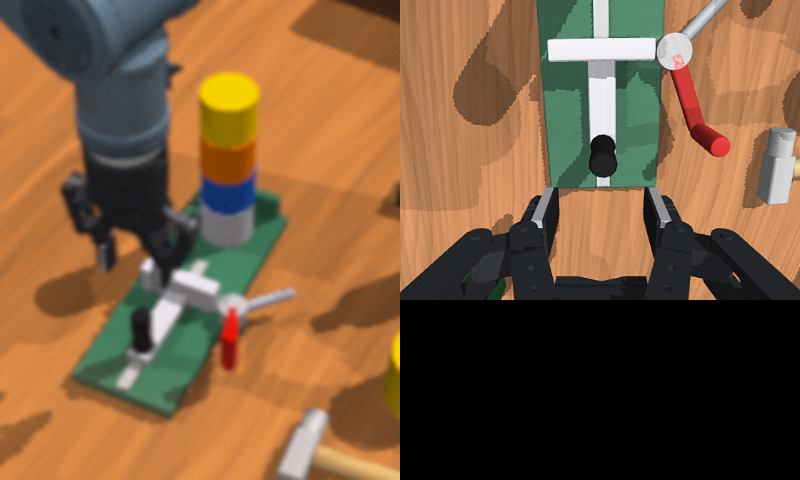

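The four-can column is straight (axis at u≈229 in the crop, predicted 227–230). Close the fence.

Emit:
{"name": "apply_moves", "arguments": {
  "moves": [
    [[-0.1,0.3,3,0,0,0,0.6],[-0.1,0.3,6,0,0,0,0.6],[-0.1,0.3,8.7,0,0,0,0.6],[-0.1,0.3,8.7,0,0,0,0.6],[-0.1,0.3,8.7,0,0,0,0],[-0.1,0.3,8.7,0,0,0,0],[-0.1,0.3,8.7,0,0,0,0],[-0.1,0.3,8.7,0,0,0,0]]
  ]
}}

```text
time_s: 29.9
eef_pos: [0.4736, 0.0851, 0.0722]
eef_rot: [0.0, 0.667, 0.745, -0.0]
wrist_force: [-7.3, -1.5, 10.7]
opening: 0.254
```

Emit:
{"name": "apply_moves", "arguments": {
  "moves": [
    [[1.2,0,0,0,0,0,0],[2.4,0,0,0,0,0,0],[3.6,0,0,0,0,0,0],[4.8,0,0,0,0,0,0],[5.8,0,0,0,0,0,0],[6.6,0,0,0,0,0,0],[7.1,0,0,0,0,0,0],[7.1,0,0,0,0,0,0]]
  ]
}}

```text
time_s: 30.7
eef_pos: [0.4646, 0.1566, 0.0721]
eef_rot: [-0.001, 0.667, 0.745, -0.001]
wrist_force: [-11.8, -0.6, 15.5]
opening: 0.257
```

```bash
python3 g.py .4636 .1639 .07 .11
```

```text
now [0.4646 0.1566 0.0721] th 0.1114 q [ 0.08  0.24  1.94  0.    0.96 -0.03] F [-11.8  -0.6  15.5] op 0.257 t 30.7
shift [ 0.74 -0.02  0.21] turn 0.001
```

Slow last 8–9 mm, onto the home stop.

Emit:
{"name": "apply_moves", "arguments": {
  "moves": [
    [[0.15,0,0,0,0,0,0],[0.3,0,0,0,0,0,0],[0.45,0,0,0,0,0,0],[0.6,0,0,0,0,0,0],[0.75,0,0,0,0,0,0],[0.9,0,0,0,0,0,0],[0.9,0,0,0,0,0,0],[0.9,0,0,0,0,0,0]]
  ]
}}

```text
time_s: 31.5
eef_pos: [0.4637, 0.164, 0.0721]
eef_rot: [-0.0, 0.667, 0.745, -0.002]
wrist_force: [-11.7, -5.1, 15.5]
opening: 0.255
```

```bash
python3 g.py .4636 .1639 .07 .11
```

```text
now [0.4637 0.164  0.0721] th 0.1111 q [ 0.1   0.25  1.94 -0.    0.96 -0.01] F [-11.7  -5.1  15.5] op 0.255 t 31.5
shift [-0.01 -0.01  0.21] turn 0.001
```

Fence at its former home pose. Release and go to the lever.

Emit:
{"name": "apply_moves", "arguments": {
  "moves": [
    [[0,0,0,0,0,0,0.6],[0,0,0,0,0,0,0.6],[0,0,0,0,0,0,0.6],[0,0,-4,0,0,0,0.6],[0,0,-8,0,0,0,0.6],[0,0,-8,0,0,0,0.6]]
  ]
}}

```text
time_s: 32.1
eef_pos: [0.469, 0.1653, 0.1557]
eef_rot: [0.004, 0.667, 0.745, 0.004]
wrist_force: [0.6, 0.9, 0.8]
opening: 0.601
```

```bash
python3 g.py .5685 .1112 .15 -1.04
```

```text
now [0.469  0.1653 0.1557] th 0.1103 q [ 0.1   0.11  1.89  0.    1.13 -0.01] F [0.6 0.9 0.8] op 0.601 t 32.1
shift [-6.47  9.29  0.67] turn 1.15
```

Emit:
{"name": "apply_moves", "arguments": {
  "moves": [
    [[-1,1.5,0,0,0,0.15,0.6],[-2,3,0,0,0,0.3,0.6],[-3,4.5,0,0,0,0.45,0.6],[-4,6,0,0,0,0.6,0.6],[-5,7.5,0,0,0,0.75,0.6],[-6,9,0,0,0,0.9,0.6],[-6.5,9.5,0,0,0,1.05,0.6],[-6.5,9.5,0,0,0,1.15,0.6]]
  ]
}}

```text
time_s: 32.9
eef_pos: [0.5674, 0.1097, 0.1495]
eef_rot: [0.0, 0.966, 0.259, 0.0]
wrist_force: [-0.1, -0.4, -0.2]
opening: 0.601
```

Emit:
{"name": "apply_moves", "arguments": {
  "moves": [
    [[0,0,0,0,0,0,0.6],[0,0,0,0,0,0,0.6]]
  ]
}}

```text
time_s: 33.1
eef_pos: [0.5662, 0.1106, 0.1496]
eef_rot: [-0.0, 0.965, 0.264, -0.0]
wrist_force: [-0.2, 0.4, -0.3]
opening: 0.601
```

```bash
python3 g.py .5685 .1112 .07 -1.04
```

```text
now [0.5662 0.1106 0.1496] th -1.0372 q [-0.01  0.29  1.69  0.    1.16  1.02] F [-0.2  0.4 -0.3] op 0.601 t 33.1
shift [0.23 0.06 7.96] turn 0.003
```

Emit:
{"name": "apply_moves", "arguments": {
  "moves": [
    [[0.1,0.1,3,0,0,0,0.6],[0.1,0.1,6,0,0,0,0.6],[0.1,0.1,7.9,0,0,0,0.6],[0.1,0.1,7.9,0,0,0,0.6],[0.1,0.1,7.9,0,0,0,0],[0.1,0.1,7.9,0,0,0,0],[0.1,0.1,7.9,0,0,0,0],[0.1,0.1,7.9,0,0,0,0]]
  ]
}}

```text
time_s: 33.9
eef_pos: [0.5674, 0.1126, 0.0725]
eef_rot: [-0.002, 0.965, 0.263, 0.0]
wrist_force: [-4.9, 9.9, 5.1]
opening: 0.187
```

```bash
python3 g.py .6055 .189 .07 .11;python3 - <<'E'
from h import *
pv=np.array([.5267,.1802]); o=get_obs(); d=o["eef_pos"][:2]-pv; a=np.arctan2(d[1],d[0]); print("lever",.11-a,np.hypot(*d))
r=np.hypot(*d)
for f in np.linspace(a,.11,9)[1:]:
    p=pv+r*np.array([np.cos(f),np.sin(f)]); print(tool(np.array([*p,o["eef_pos"][2]])-o["eef_pos"],o).round(2)[:2],round(a-f,3))
E
```

```text
now [0.5674 0.1126 0.0725] th -1.0393 q [-0.01  0.41  1.72  0.    1.02  1.03] F [-4.9  9.9  5.1] op 0.187 t 33.9
shift [ 7.16 -4.65  0.28] turn -1.149
lever 1.1392994287157454 0.07889980750602109
[ 1.12 -0.09] -0.142
[ 2.21 -0.34] -0.285
[ 3.26 -0.74] -0.427
[ 4.24 -1.29] -0.57
[ 5.14 -1.97] -0.712
[ 5.92 -2.77] -0.854
[ 6.59 -3.67] -0.997
[ 7.12 -4.66] -1.139
```

Emit:
{"name": "apply_moves", "arguments": {
  "moves": [
    [[1.12,-0.09,0,0,0,-0.142,0],[2.21,-0.34,0,0,0,-0.285,0],[3.26,-0.74,0,0,0,-0.427,0],[4.24,-1.29,0,0,0,-0.57,0],[5.14,-1.97,0,0,0,-0.712,0],[5.92,-2.77,0,0,0,-0.854,0],[6.59,-3.67,0,0,0,-0.997,0],[7.1,-4.6,0,0,0,-1.13,0]]
  ]
}}

```text
time_s: 34.7
eef_pos: [0.6065, 0.1875, 0.0728]
eef_rot: [0.0, 0.673, 0.74, 0.002]
wrist_force: [-1.7, 5.0, 0.2]
opening: 0.19
```

Emit:
{"name": "apply_moves", "arguments": {
  "moves": [
    [[0,0,0,0,0,0,0],[0,0,0,0,0,0,0],[0,0,0,0,0,0,0]]
  ]
}}

```text
time_s: 35.0
eef_pos: [0.6065, 0.1868, 0.0727]
eef_rot: [0.0, 0.675, 0.738, 0.002]
wrist_force: [-1.6, 6.4, 5.0]
opening: 0.195
```

Emit:
{"name": "apply_moves", "arguments": {
  "moves": [
    [[0,0,0,0,0,0,0.6],[0,0,0,0,0,0,0.6],[0,0,0,0,0,0,0.6],[0,0,-4,0,0,0,0.6],[0,0,-8,0,0,0,0.6],[0,0,-12,0,0,0,0.6],[0,0,-13,0,0,0,0.6],[0,0,-13,0,0,0,0.6]]
  ]
}}

```text
time_s: 35.8
eef_pos: [0.6071, 0.1855, 0.2035]
eef_rot: [0.002, 0.675, 0.738, 0.002]
wrist_force: [0.4, 0.0, 0.2]
opening: 0.595
```

```bash
python3 g.py .4855 -.290 .20 -1.37
```

```text
now [0.6071 0.1855 0.2035] th 0.0895 q [ 0.11  0.35  1.5  -0.    1.29  0.02] F [0.4 0.  0.2] op 0.595 t 35.8
shift [-46.28 -16.37   0.28] turn 1.46
```

Emit:
{"name": "apply_moves", "arguments": {
  "moves": [
    [[-4.7,-1.5,0,0,0,0.15,0.6],[-9.4,-3,0,0,0,0.3,0.6],[-14,-4.6,0,0,0,0.45,0.6],[-18.7,-6.2,0,0,0,0.6,0.6],[-23.4,-7.8,0,0,0,0.75,0.6],[-28,-9.4,0,0,0,0.9,0.6],[-32.7,-11,0,0,0,1.05,0.6],[-37,-12.5,0,0,0,1.2,0.6]]
  ]
}}

```text
time_s: 36.6
eef_pos: [0.5123, -0.1956, 0.1985]
eef_rot: [-0.001, 0.974, 0.225, -0.001]
wrist_force: [0.8, -0.4, 0.1]
opening: 0.602
```

```bash
python3 g.py .4855 -.330 .20 -1.37
```

```text
now [ 0.5123 -0.1956  0.1985] th -1.117 q [-0.58  0.18  1.72 -0.    1.25  0.54] F [ 0.8 -0.4  0.1] op 0.602 t 36.6
shift [-8.3  10.9  -0.16] turn 0.253
```

Emit:
{"name": "apply_moves", "arguments": {
  "moves": [
    [[-3,4,0,0,0,0.12,0.6],[-6,8,0,0,0,0.25,0.6],[-8.3,10.9,0,0,0,0.25,0.6],[-8.3,10.9,0,0,0,0.25,0.6],[-8.3,10.9,0,0,0,0.25,0.6]]
  ]
}}

```text
time_s: 37.1
eef_pos: [0.4871, -0.3286, 0.1984]
eef_rot: [-0.002, 0.995, 0.104, -0.001]
wrist_force: [-1.8, -0.9, 0.4]
opening: 0.598
```

```bash
python3 g.py .4855 -.330 .09 -1.37; python3 - <<'E'
from h import *
j=camera("wrist"); c=get_calibration("wrist"); cv2.imwrite("pics/k1.png",j[:,:,::-1]); print(proj(c,[[.4855,-.33,.105],[.4855,-.33,.066]]).round(0))
s=camera("top"); cv2.imwrite("pics/tk.png",s[:,:,::-1])
E
```

```text
now [ 0.4871 -0.3286  0.1984] th -1.3623 q [-0.8   0.26  1.62  0.    1.26  0.57] F [-1.8 -0.9  0.4] op 0.598 t 37.1
shift [-0.17  0.15 10.84] turn 0.008
[[286. 221.]
 [285. 202.]]
```

View pics/k1.png

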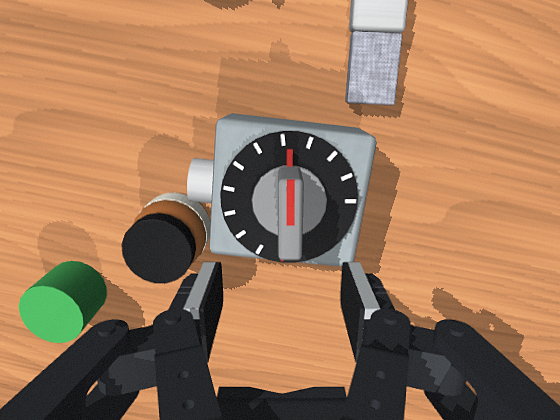

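The pointer is up at (290,157) and the bar centre at (290,220), aligned with the tool; the zero mark is hidden below. The jar at (160,240) is lower than the fingertips will go.

Emit:
{"name": "apply_moves", "arguments": {
  "moves": [
    [[-0.1,0.3,3,0,0,0,0.6],[-0.1,0.3,7,0,0,0,0.6],[-0.1,0.3,10.8,0,0,0,0.6],[-0.1,0.3,10.8,0,0,0,0.6],[-0.1,0.3,10.8,0,0,0,0],[-0.1,0.3,10.8,0,0,0,0],[-0.1,0.3,10.8,0,0,0,0],[-0.1,0.3,10.8,0,0,0,0]]
  ]
}}

```text
time_s: 38.0
eef_pos: [0.4899, -0.3332, 0.0957]
eef_rot: [0.002, 0.994, 0.105, 0.002]
wrist_force: [2.5, -1.6, 6.0]
opening: 0.17
```

```bash
python3 g.py .4855 -.330 .09 -1.37; python3 -c "
from bench import *;print(get_obs()['torque'])"
```

```text
now [ 0.4899 -0.3332  0.0957] th -1.36 q [-0.8   0.4   1.68  0.    1.06  0.56] F [ 2.5 -1.6  6. ] op 0.17 t 38.0
shift [-0.36 -0.41  0.57] turn 0.01
[ 0.07735154 -0.16129714  0.08159835]
```

Emit:
{"name": "apply_moves", "arguments": {
  "moves": [
    [[0,0,0,0,0,0,0.4],[0,0,0,0,0,0,0.4],[-0.4,0,0.3,0,0,0,0.4],[-0.4,0,0.3,0,0,0,0.4],[-0.4,0,0.3,0,0,0,0],[-0.4,0,0.3,0,0,0,0],[-0.4,0,0.3,0,0,0,0],[-0.4,0,0.3,0,0,0,0]]
  ]
}}

```text
time_s: 38.8
eef_pos: [0.4843, -0.3343, 0.0898]
eef_rot: [0.001, 0.994, 0.105, 0.0]
wrist_force: [0.6, -6.5, -4.0]
opening: 0.18
```

Emit:
{"name": "apply_moves", "arguments": {
  "moves": [
    [[0,0,0,0,0,-0.1,0],[0,0,0,0,0,-0.2,0],[0,0,0,0,0,-0.3,0],[0,0,0,0,0,-0.4,0],[0,0,0,0,0,-0.5,0],[0,0,0,0,0,-0.6,0]]
  ]
}}

```text
time_s: 39.4
eef_pos: [0.4846, -0.3349, 0.0898]
eef_rot: [0.002, 0.918, 0.396, -0.0]
wrist_force: [3.2, -10.0, -6.8]
opening: 0.185
```

Emit:
{"name": "apply_moves", "arguments": {
  "moves": [
    [[0,0,0,0,0,-0.14,0],[0,0,0,0,0,-0.28,0],[0,0,0,0,0,-0.42,0],[0,0,0,0,0,-0.56,0],[0,0,0,0,0,-0.7,0],[0,0,0,0,0,-0.84,0],[0,0,0,0,0,-0.98,0],[0,0,0,0,0,-1.12,0]]
  ]
}}

```text
time_s: 40.2
eef_pos: [0.4859, -0.3353, 0.0898]
eef_rot: [0.003, 0.567, 0.824, -0.001]
wrist_force: [10.1, -11.0, -11.9]
opening: 0.175
```

Emit:
{"name": "apply_moves", "arguments": {
  "moves": [
    [[0,0,0,0,0,-0.14,0],[0,0,0,0,0,-0.28,0],[0,0,0,0,0,-0.42,0],[0,0,0,0,0,-0.56,0],[0,0,0,0,0,-0.7,0],[0,0,0,0,0,-0.84,0],[0,0,0,0,0,-0.98,0],[0,0,0,0,0,-1.08,0]]
  ]
}}

```text
time_s: 41.0
eef_pos: [0.4868, -0.3343, 0.0898]
eef_rot: [0.003, 0.063, 0.998, -0.002]
wrist_force: [13.2, -6.4, -11.5]
opening: 0.178
```

```bash
python3 g.py .4855 -.330 .09 1.57; python3 -c "
from bench import *;print(get_obs()['torque'])"
```

```text
now [ 0.4868 -0.3343  0.0898] th 1.4445 q [-0.8   0.4   1.69  0.    1.05 -2.25] F [ 13.2  -6.4 -11.5] op 0.178 t 41.0
shift [ 0.18  0.41 -0.02] turn -0.125
[-1.04085814 -1.59226827 -0.03728347]
```

Emit:
{"name": "apply_moves", "arguments": {
  "moves": [
    [[0,0,0,0,0,-0.04,0],[0,0,0,0,0,-0.08,0],[0,0,0,0,0,-0.12,0],[0,0,0,0,0,-0.16,0],[0,0,0,0,0,-0.2,0],[0,0,0,0,0,-0.2,0]]
  ]
}}

```text
time_s: 41.6
eef_pos: [0.4868, -0.3341, 0.0898]
eef_rot: [0.003, -0.035, 0.999, -0.002]
wrist_force: [12.0, -6.2, -12.1]
opening: 0.179
```

```bash
python3 g.py .4855 -.330 .09 1.57; python3 -c "
from bench import *;print(get_obs()['torque'])"
```

```text
now [ 0.4868 -0.3341  0.0898] th 1.6408 q [-0.8   0.4   1.69  0.    1.05 -2.44] F [ 12.   -6.2 -12.1] op 0.179 t 41.6
shift [ 0.1   0.41 -0.02] turn 0.071
[-0.96547718 -1.62312425  0.0705455 ]
```

Emit:
{"name": "apply_moves", "arguments": {
  "moves": [
    [[0,0,0,0,0,-0.03,0],[0,0,0,0,0,-0.06,0],[0,0,0,0,0,-0.09,0],[0,0,0,0,0,-0.12,0],[0,0,0,0,0,-0.12,0]]
  ]
}}

```text
time_s: 42.1
eef_pos: [0.4864, -0.334, 0.0899]
eef_rot: [0.003, -0.092, 0.996, -0.001]
wrist_force: [10.3, -4.6, -7.5]
opening: 0.178
```

```bash
python3 g.py .4855 -.330 .09 1.57; python3 -c "
from bench import *;print(get_obs()['torque'])"
```

```text
now [ 0.4864 -0.334   0.0899] th 1.7543 q [-0.8   0.4   1.69  0.    1.05 -2.56] F [10.3 -4.6 -7.5] op 0.178 t 42.1
shift [ 0.02  0.41 -0.01] turn 0.184
[-0.67314032 -1.37256847 -2.4959016 ]
```

Torque jumped to −2.5 N m, so the zero stop is reached after about 3.1 rad, as predicted. Release, retreat and check.

Emit:
{"name": "apply_moves", "arguments": {
  "moves": [
    [[0,0,0,0,0,0,0.5],[0,0,0,0,0,0,0.5],[0,0,0,0,0,0,0.5],[0,0,-4,0,0,0,0.5],[0,0,-8,0,0,0,0.5],[0,0,-12,0,0,0,0.5],[4,0,-16,0,0,0,0.5],[8,0,-18,0,0,0,0.5]]
  ]
}}

```text
time_s: 42.9
eef_pos: [0.4071, -0.3476, 0.2724]
eef_rot: [0.001, -0.096, 0.995, -0.002]
wrist_force: [0.3, -0.7, -0.1]
opening: 0.5
```

Emit:
{"name": "apply_moves", "arguments": {
  "moves": [
    [[4,0,0,0,0,0,0.5],[4,0,0,0,0,0,0.5],[4,0,0,0,0,0,0.5]]
  ]
}}

```text
time_s: 43.2
eef_pos: [0.3668, -0.3551, 0.2697]
eef_rot: [0.0, -0.094, 0.996, -0.0]
wrist_force: [-0.3, -0.0, -0.6]
opening: 0.499
```

```bash
python3 g.py .4855 -.330 .09 1.57; python3 - <<'E'
from h import *
t=camera("top"); s=camera("scene"); w=camera("wrist")
R=lambda a,sz:cv2.resize(a,sz,interpolation=cv2.INTER_CUBIC)
a=np.hstack([R(t[210:270,365:425],(300,300)),R(t[185:275,165:315],(500,300))])
b=np.hstack([R(s[60:240,200:380],(300,300)),R(s[170:385,120:420],(500,300))])
cv2.imwrite("pics/fin.png",np.vstack([a,b])[:,:,::-1])
E
```

```text
now [ 0.3668 -0.3551  0.2697] th 1.7583 q [-1.    0.02  1.74  0.    1.38 -2.76] F [-0.3 -0.  -0.6] op 0.499 t 43.2
shift [-12.12   0.26  17.98] turn 0.188
```

View pics/fin.png

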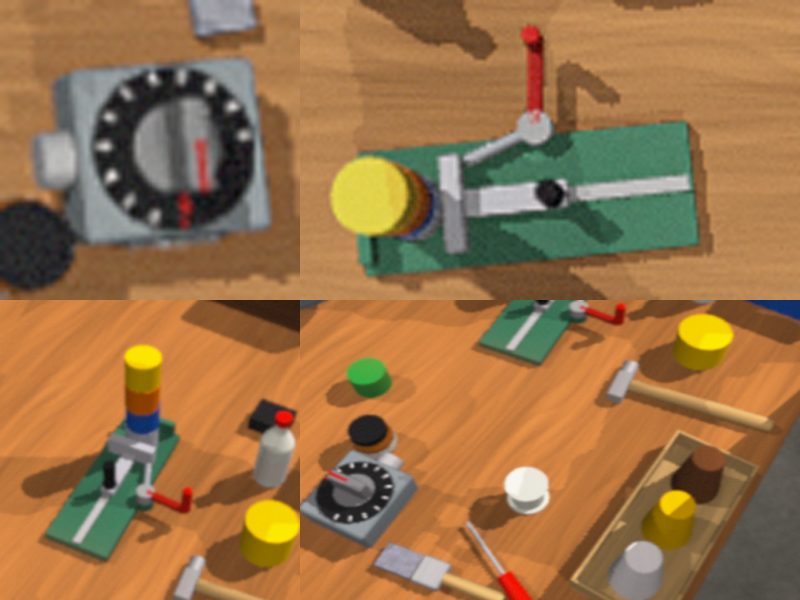

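The pointer meets the red mark at (184,205), the lever is locked, the fence is home, the column is straight, and the jar, reel and tools are all standing.

```bash
python3 -c "
from bench import *; print(hand_in())"
```

```text
the job is handed in; nothing more can be done
None
```

The whole job is done and handed in at about 43 s of the 210 s allowed; no verdict is reported back. I freed the lever and drew the fence back about 80 mm. I then stacked aluminium, blue, orange and the small yellow canister on the pad, slid the fence home, locked the lever and turned the knob about 3.1 rad anticlockwise onto its zero stop.

Last checks:
- **Column:** straight in the final pictures. Before the fence was closed, the top canister measured within about 3 mm of the pad's centre and the orange within about 6 mm. I did not re-measure either after closing.
- **Fence and lever:** the fence post was back within about 0.2 mm of where I first gripped it, and the lever works out at about 0.03 rad.
- **Knob:** its pointer stands at the red mark, and the torque jumped to 2.5 N m at the stop.
- **Bystanders:** the jar, reel, hammer, dye bottle, brush, heel block and screwdriver look standing where they were, judged by eye, not measured. The arm is clear of everything.

Two readings disagreed. The arm was often still settling by 4–8 mm when I read it, so I corrected it again before letting go of the canisters. Two colour-mask position estimates, for orange and yellow, were poor because of shading, so I used the centres of the canister tops.

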